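Wedge tube stubs into a welding jig and book the jig with the code reader

TASK

Set up the wedge jig for the welder: lay each square tube stub that is there into a nest of its own, start the wedge thin end first in the slot and let go of it, then tap it in with the white plastic block, not with the gripper itself, until it goes no further and the jaw holds all the stubs tight, and lay the block down on the bench. Only then take the code reader from its cup, hold it square to the jig's sloping tag with its nose about 80 mm off, steady for a good second, and stand it back in the cup. Leave everything else on the bench where it is.

Things in the scene. Friction and masses are not known exactly. Their poses are not given: they have to be found in the camera images.
- jig: Grey gang jig, fixed. Plate 10 mm thick, x -110 to +85, y -60 to +80 mm from the origin (bench level). x: the way the wedge is driven, away from the robot; z up. From +y to -y: stop bar (face at y +67.5), three nests side by side in x, one sliding jaw (open face at y -12.5), wedge slot, abutment; all end 26 mm up. A box 101 mm high stands 25 mm off on the right, a tray 126 mm high on the left.
- nest_1 (a point): Where a stub's middle lies when clamped in the nearest nest: its long axis along the jig's y, one end against the stop bar, underside on the plate. Axes as the jig. The nest is open above: 36 mm wide in x between lugs (8 mm high, within 19 mm of the bar only), 80 mm long in y while the jaw is open. So a stub is let in easiest 2 to 2.5 mm off this point in -y; the jaw then pushes it home.
- nest_2 (a point): The same for the middle nest, 58 mm farther in x. Any stub may go into any nest, one to each.
- nest_3 (a point): The same for the farthest nest, 58 mm farther in x.
- slot_mouth (a point): Middle of the mouth of the wedge slot, at half height of a wedge lying on the plate (14 mm above it). Axes as the jig; the slot runs 55 mm from here in +x, the plate goes on 53 mm to the front (-x). With the jaw open it is 14 mm wide here and tapers as the wedge does: a wedge on the centre line goes in freely until its middle is 15 mm before the mouth, nose 30 mm inside.
- jaw (a joint): Travel of the jaw towards the stubs, m: 0 open, 0.005 when its sprung pads (one to a nest, 1.5 mm proud) meet the stubs, 0.0065 when the jaw itself does and all stops, the wedge's middle about 17 mm past the mouth (5 mm of wedge move it 1 mm). Return spring 4.5 to 6.5 N; pads 1 to 5 N each. The oiled wedge holds by friction; it takes 3 to 8 N up to the stubs, then taps of 15 to 20 N.
- tag_face (a point): Middle of the code label (22 x 26 mm, square dot code) on the sloping tag at the jig's rear right corner, past the abutment, 19 mm above the bench (jig x +52, y -43.5 mm). z stands square out of the label: up and to the jig's front (-x), 30 degrees from vertical; y as the jig's y.
- stub_a_mid (a point): Middle of a square steel tube stub with sawn ends, 75 x 32 x 32 mm (x lengthwise), 0.22 kg, lying on the left part of the bench, left of the big scrap tray. Two or three such stubs are there, some 60 mm apart; an absent one is given as None.
- stub_b_mid (a point): Another tube stub, the same.
- stub_c_mid (a point): Another tube stub, the same.
- wedge_mid (a point): Middle of a plain steel wedge, 90 mm long (x points to the thin end), 28 mm high (z), thickness (y) 26 mm at the butt, 17 mm in the middle, 8 mm at the nose, both sides leaning alike; it lies on the bench behind the stubs, upright as it is used. Flat butt end 45 mm behind this point. About 0.2 kg.
- block_mid (a point): Middle of the white plastic block to tap with, 78 x 32 x 38 mm (x lengthwise, 38 mm high), about 0.15 kg, lying on the bench in front of the jig. Held by its 32 mm sides, an end face is brought against the wedge's butt.
- reader_mid (a point): Half-way point of the code reader: a round black wand, 32 mm in diameter, 130 mm long, 0.16 kg, standing nose down in its cup (may lean up to 6 degrees). z runs from the nose to the rear end, which is 65 mm from this point.
- reader_nose (a point): Middle of the reader's nose window; axes as reader_mid: it looks along -z.
- cup: Steel cup, fixed to the bench, 50 mm in diameter (foot 68 mm), 50 mm high, bore 41 mm, inner floor 6 mm above the bench. Origin at the middle of its underside. Some 45 mm right of its axis is the scrap tray's rim, 127 mm above the bench and running along the bench as the jig's x does.
- nut: Bystander: hexagon nut 44 mm across, 20 mm high, behind the wedge.
- bolt: Bystander: hexagon bolt 88 mm long, behind the wedge.
- grease: Bystander: round grease tin 96 mm wide, 66 mm high, behind the cup.
- angle: Bystander: steel angle off-cut 100 x 36 x 34 mm, left of the wedge.

How it is judged:
By the outcome, as a careful person would: the job done as asked, in the order asked, and still so for the second after the job is handed in, with the robot touching nothing.
Of stub_a, stub_b, stub_c only 2 to 3 are there at a start; the rules pass over those that are not, and their reading is None.
At some moment in a run one of wedge, block may be knocked a few centimetres aside while the robot is not near it.
It also fails if it takes over 210 s, if anything falls off the work surface, if the arm or the gripper's body presses on something with over 40 N, if the wrist force passes 120 N, or if a joint passes its speed limit or range.

ROBOT

A 6-joint arm with a two-finger parallel gripper is mounted at the origin on a cart in front of the work surface, level with it; the furniture and walls round the work are solid. World frame = base frame: x ahead of the robot, y to its left, z up, the work surface at z = 0. Lengths are in m, angles in rad, forces in N, time in s.
With the tool pointing down it reaches from about 0.35 to 0.975 m from the base axis. Payload 4.9 kg.
Tool frame: the origin (TCP) lies midway between the tips of the shut fingers; the grasp point (between the pads) lies 19 mm behind it; z points along the fingers, y is the line along which they close (so a half turn about z gives the same grasp; the last joint's range is limited). The gripper opens to 85 mm and grips with 20 to 120 N. Pads are 22 mm wide; open, the fingers measure 114 mm over their backs; the gripper's body (76 mm by 85 mm) begins 54 mm behind the grasp point. The pads swing forward as they close: fully open they stand 13 mm farther back than shut.
Start: joints at [-1.299, 0.053, 1.613, -0, 1.476, -0.119], TCP at [0.238, -0.578, 0.231] pointing down, gripper open.
Joint ranges: [-3.01, 3.01], [-1.01, 2.22], [0.06, 2.58], [-1.02, 4.17], [0.09, 2.62], [-3.14, 3.14]. Speed limits (rad/s): [2.57, 2.57, 3.14, 3.14, 3.14, 3.14].

INTERFACE

Orientations are given as a rotation vector (axis times angle).
In Python, from station import ctrl gives the robot as it stands.
- The arm moves only by the shell command python3 -m handwheel 'ROWS' [FORCE]. ROWS is JSON, a list of rows, each an object with "gripper": the gripper command: -1 is fully open, 1 is shut, values between are in proportion; "offset": the shift along the tool's x, y, z in mm, a list of three; "rotation": the turn, a rotation vector about the tool's x, y, z in rad, a list of three. A call has exactly 8 rows; each row is the pose to reach, as a shift and turn from the pose commanded when the call began, along the tool's axes at that moment; what a row does not reach only later rows make up. A row lasts 1/8 s, in which the tool goes at most 62.5 mm and 10.7 degrees, less where a joint would pass 70% of its speed; a pose out of reach is approached as far as the arm can. A call with a gripper value outside its range is refused whole. The fingers move at their own pace and stop on an object; FORCE is the grip in N (left out, the last holds). Time passes only in rows, so rows that repeat a pose let the fingers close, or fill a call up. It gives the time, the measured TCP pose, the force, the opening and the grip force at its end, in the units of the state.
- ctrl.get_obs(): the state, without advancing time (a new reading comes with each control period).
- ctrl.get_image(name): name is "scene" or "top"; returns a dict with "image" (400x640x3 uint8, red, green, blue), "fovy" (degrees; the focal length in pixels is half the picture's height over the tangent of half this angle, whatever the lens; pixels are square), "cx", "cy" (the principal point, pixels), "k1" (the pictures are not rectified: a ray, as slopes to the right and down, at radius r is drawn at 1 + k1 r^2 times it, then the intrinsics apply), "xyz" and "attitude" of the camera in the world. Camera axes: x right, y up, looking along -z (the intrinsics and any distortion apply to the point x, -y, -z); pixel columns grow to the right and rows downward; lengths in m; the calibration is good to about 2 mm. A picture is of the moment at which its call begins. There is no depth.
- ctrl.finish_job(): hands the job in; it is judged then, once.
The state is a dict: "t": time; "q": joint angles; "dq": joint speeds; "effort": joint torques, N m; "tool_pos": TCP position; "tool_rot": TCP orientation; "contact_force": force on the tool from outside, world axes, zero at the start; "wrist_torque": the same for the moment, N m; "opening": finger opening in m; "grip_force": force on a finger pad.
Only numpy, scipy, OpenCV 4.12 (cv2) and the standard library are available. Lean on these libraries where they do the work, as an engineer would, in place of code of your own. Each camera call takes 0.05 s, during which the arm holds its last target. There are 200 camera calls.

## Working session

There is one attempt and no reset: what is moved stays moved. The work goes in short steps, Python scripts to look and compute and a shell command to move; the robot and the scene stay as the last step left them, time stands still between calls to the robot, and variables do not carry over. Pictures are saved under pics/ and viewed, at most 14 in all, crops included, and the job is handed in when it is done.

```bash
mkdir -p pics; ls
python3 - <<'E'
from station import ctrl
import cv2
o=ctrl.get_obs(); print(o)
for n in("scene","top"):
    d=ctrl.get_image(n); cv2.imwrite(f"pics/{n}0.png",d["image"][:,:,::-1]); print({k:v for k,v in d.items() if k!="image"})
E
```

```text
pics
{'t': 0.0, 'q': array([-1.29898108e+00,  5.33392507e-02,  1.61428073e+00, -4.38142070e-06,
        1.47598515e+00, -1.18986234e-01]), 'dq': array([-0.00268124, -0.00031502,  0.00070106, -0.00085566,  0.00156398,
       -0.00050871]), 'effort': array([-2.39388928e-04, -3.93680263e+01, -3.70174277e+01, -7.42509337e-05,
        7.01314275e-03, -6.42783363e-06]), 'tool_pos': array([ 0.23792239, -0.57727965,  0.23008185]), 'tool_rot': array([-3.07983973e+00, -6.09581686e-01,  2.47998129e-04]), 'contact_force': array([-0.23174039, -0.51741224,  0.61059252]), 'wrist_torque': array([0.00041893, 0.03620844, 0.05571291]), 'grip_force': 0.0, 'opening': 0.08525603851038557}
{'fovy': 56.31152688707425, 'cx': 321.7150615357884, 'cy': 199.82118386542717, 'k1': -0.0251070242490738, 'xyz': array([0.1409282 , 0.56333169, 0.66868198]), 'attitude': array([ 0.2758537 , -1.07107225, -2.39197693])}
{'fovy': 47.90335554990952, 'cx': 321.180810070311, 'cy': 200.31571111310748, 'k1': 0.017345071251559853, 'xyz': array([ 0.35149581, -0.04730417,  1.24771895]), 'attitude': array([ 0.09554058, -0.09957468, -1.58895101])}
```

View pics/scene0.png

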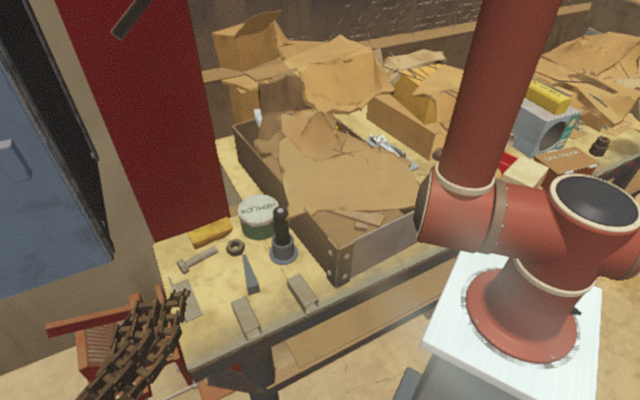

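View pics/top0.png

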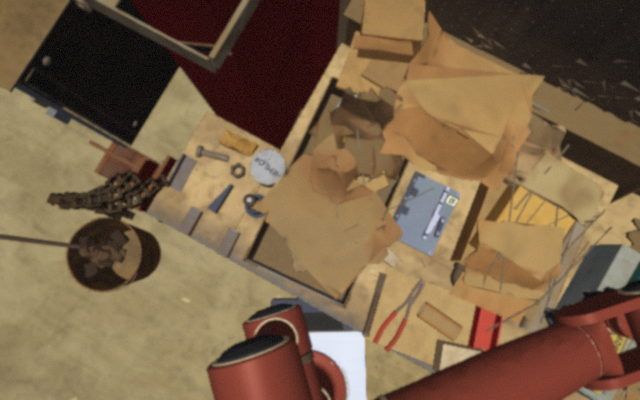

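The scene view shows two stubs (247,315), (302,293), the wedge (250,273) and the reader in its cup (282,240). The top view shows stubs at (185,220) and (227,243), the wedge (221,198), the cup (253,205) and the jig (428,212). Next I'll write the helpers and zoom in.

```bash
cat > h.py <<'E'
import numpy as np, cv2
from scipy.spatial.transform import Rotation as R
from station import ctrl
def snap(n):
    return ctrl.get_image(n)
def ray(d,u,v):
    f=200/np.tan(np.radians(d["fovy"])/2)
    K=np.array([[f,0,d["cx"]],[0,f,d["cy"]],[0,0,1]])
    p=cv2.undistortPoints(np.array([[[u,v]]],float),K,np.array([d["k1"],0,0,0.]))[0,0]
    r=R.from_rotvec(d["attitude"]).apply([p[0],-p[1],-1])
    return np.array(d["xyz"]),r
def pt(d,u,v,z):
    c,r=ray(d,u,v); return c+r*(z-c[2])/r[2]
def proj(d,X):
    f=200/np.tan(np.radians(d["fovy"])/2)
    p=R.from_rotvec(d["attitude"]).inv().apply(np.atleast_2d(X)-d["xyz"])
    a=p[:,0]/-p[:,2];b=-p[:,1]/-p[:,2];k=1+d["k1"]*(a*a+b*b)
    return np.c_[d["cx"]+f*a*k,d["cy"]+f*b*k]
def crop(d,u0,v0,w,h,s,name):
    im=cv2.resize(d["image"][v0:v0+h,u0:u0+w],None,fx=s,fy=s,interpolation=cv2.INTER_CUBIC)
    cv2.imwrite(f"pics/{name}.png",np.ascontiguousarray(im[:,:,::-1]))
def toolmove(dxyz,o=None):
    """world shift (m) -> tool-axes mm"""
    o=o or ctrl.get_obs()
    return R.from_rotvec(o["tool_rot"]).inv().apply(dxyz)*1000
E
python3 - <<'E'
from h import *
d=snap("top"); crop(d,140,120,160,140,5,"tl"); crop(d,350,160,140,190,3,"tj")
E
```

```text
(no output)
```

View pics/tl.png

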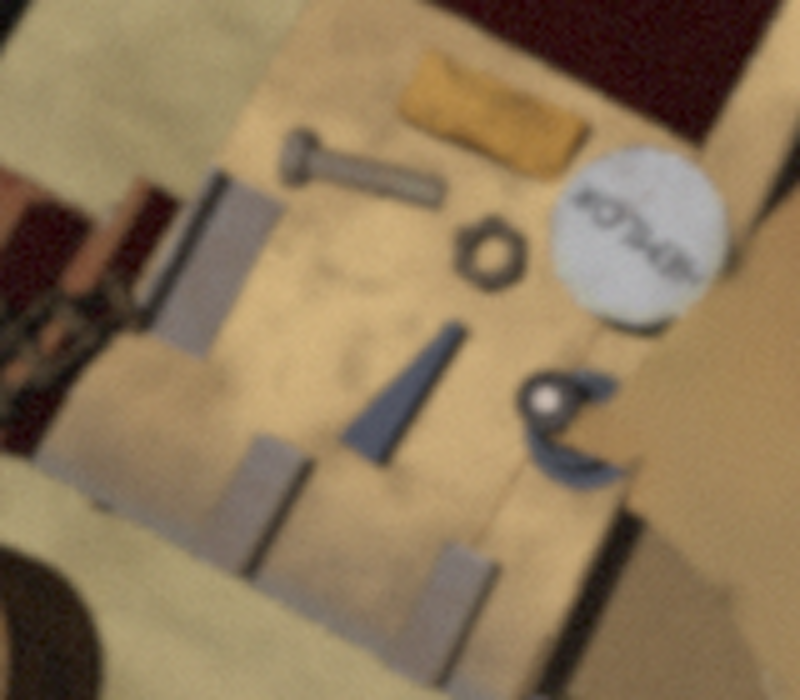

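View pics/tj.png

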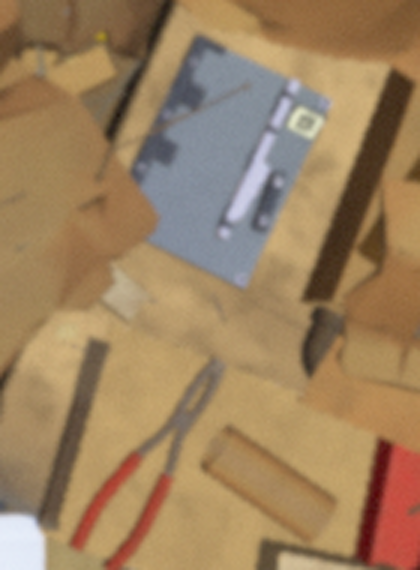

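Crop readings (converted to full image):
- **Left bench:** only two stubs. Stub tops run (191.5,208)–(190,235) and (231,229)–(228,256). The wedge is at (221,198), nose up-right. The reader's rear end is at (249,200).
- **Jig:** plate corners at (415,172), (461,192) and (432,256). The tag is at (451,201).
- **Block:** not visible yet, so it may be under the arm.

Run:
```python
from h import *
d=snap("top")
T=lambda x,y,z:pt(d,140+x/5-.4,120+y/5-.4,z)
J=lambda x,y,z:pt(d,350+x/3-.3,160+y/3-.3,z)
rl,rr,fr=J(195,35,.01),J(332,97,.01),J(245,288,.01)
print("jig",rl,rr,fr,np.linalg.norm(rl-rr),np.linalg.norm(fr-rr),np.degrees(np.arctan2(*(rr-fr)[1::-1])),np.degrees(np.arctan2(*(rl-rr)[1::-1]))-90)
print("tag",J(304,122,.019), "brown",J(270,480,.03))
for nm,ps in dict(s1=[(255,437),(313,460),(243,578),(195,553)],s2=[(448,542),(497,563),(437,684),(390,657)]).items():
    print(nm,[T(*p,.032).round(4) for p in ps])
print("wedge",[T(*p,.028).round(4) for p in [(458,322),(345,437),(382,464)]])
print("reader top",T(548,400,.136),"cup",T(575,435,.05))
for n in [(0.2,-.3,0)]: pass
c=pt(d,460,355,0);print("under arm?",c, "edge",[pt(d,u,v,0).round(3) for u,v in [(210,118),(160,215),(350,300),(240,262),(380,350),(460,370),(530,300)]])
# scene view
s=snap("scene");P=lambda u,v,z:pt(s,u,v,z).round(3)
print("scene stub",P(247,315,.032),P(302,291,.032),P(250,273,.028),P(280,210,.136))
```

```text
jig [ 0.58168508 -0.31469929  0.01      ] [ 0.52088167 -0.43844579  0.01      ] [ 0.34737207 -0.34924237  0.01      ] 0.1378776737372591 0.19509698377805715 -27.208255019018996 -26.167405827062417
tag [ 0.49707277 -0.40868458  0.019     ] brown [ 0.18002995 -0.35751978  0.03      ]
s1 [array([0.4918, 0.3023, 0.032 ]), array([0.4786, 0.2708, 0.032 ]), array([0.4156, 0.3076, 0.032 ]), array([0.4296, 0.3336, 0.032 ])]
s2 [array([0.4326, 0.1976, 0.032 ]), array([0.4208, 0.1712, 0.032 ]), array([0.3567, 0.2031, 0.032 ]), array([0.3716, 0.2283, 0.032 ])]
wedge [array([0.5534, 0.1936, 0.028 ]), array([0.4912, 0.2547, 0.028 ]), array([0.476 , 0.2345, 0.028 ])]
reader top [0.49531691 0.12737907 0.136     ] cup [0.48727563 0.12648044 0.05      ]
under arm? [ 0.08322488 -0.41412268  0.        ] edge [array([0.75, 0.26, 0.  ]), array([0.475, 0.396, 0.   ]), array([ 0.232, -0.125,  0.   ]), array([0.341, 0.174, 0.   ]), array([ 0.1  , -0.201,  0.   ]), array([ 0.045, -0.412,  0.   ]), array([ 0.223, -0.612,  0.   ])]
scene stub [0.448 0.308 0.032] [0.389 0.208 0.032] [0.508 0.227 0.028] [0.496 0.127 0.136]
```

Two stubs and the wedge check out across both views to within a few mm. The jig heading is about -26.7°. I'll lift clear of the clutter and swing left.

```bash
python3 -m handwheel '[{"gripper":-1,"offset":[0,0,-60],"rotation":[0,0,-0.1]},{"gripper":-1,"offset":[20,-10,-120],"rotation":[0,0,-0.25]},{"gripper":-1,"offset":[60,-30,-180],"rotation":[0,0,-0.4]},{"gripper":-1,"offset":[110,-55,-190],"rotation":[0,0,-0.55]},{"gripper":-1,"offset":[160,-80,-190],"rotation":[0,0,-0.7]},{"gripper":-1,"offset":[210,-105,-190],"rotation":[0,0,-0.85]},{"gripper":-1,"offset":[273,-137,-190],"rotation":[0,0,-1.0]},{"gripper":-1,"offset":[273,-137,-190],"rotation":[0,0,-1.1]}]' 40
python3 - <<'E'
from h import *
o=ctrl.get_obs();print(o["tool_pos"],R.from_rotvec(o["tool_rot"]).as_matrix().round(3))
print(toolmove(np.array([.53,.0,.42])-o["tool_pos"],o).round(),toolmove(np.array([.40,.20,.42])-o["tool_pos"],o).round())
E
```

```text
t: 1.25
tool_pos: [0.4403, -0.3442, 0.4215]
tool_rot: [2.299, 2.141, 0.001]
contact_force: [0.3, 0.1, 0.1]
opening: 0.0853
grip_force: 0.0
[ 0.44030265 -0.34421197  0.42152224] [[ 0.071  0.997  0.001]
 [ 0.997 -0.071  0.   ]
 [ 0.     0.001 -1.   ]]
[350.  65.   2.] [540. -79.   2.]
```

```bash
python3 -m handwheel '[{"gripper":-1,"offset":[50,10,0],"rotation":[0,0,-0.1]},{"gripper":-1,"offset":[110,20,0],"rotation":[0,0,-0.25]},{"gripper":-1,"offset":[170,35,0],"rotation":[0,0,-0.4]},{"gripper":-1,"offset":[230,45,0],"rotation":[0,0,-0.55]},{"gripper":-1,"offset":[290,55,0],"rotation":[0,0,-0.7]},{"gripper":-1,"offset":[350,60,0],"rotation":[0,0,-0.85]},{"gripper":-1,"offset":[400,30,0],"rotation":[0,0,-1.0]},{"gripper":-1,"offset":[450,-5,0],"rotation":[0,0,-1.15]}]' 40
python3 - <<'E'
from h import *
d=snap("top"); cv2.imwrite("pics/top1.png",d["image"][:,:,::-1])
crop(d,340,160,300,230,2.6,"tj1")
o=ctrl.get_obs();print(o["q"])
E
```

```text
t: 2.25
tool_pos: [0.4685, 0.1035, 0.4208]
tool_rot: [-0.771, -3.045, 0.0]
contact_force: [0.5, 0.8, -0.2]
opening: 0.0852
grip_force: 0.0
[ 0.07029755 -0.3400993   1.65529131  0.00481993  1.82711561 -1.01399312]
```

View pics/tj1.png

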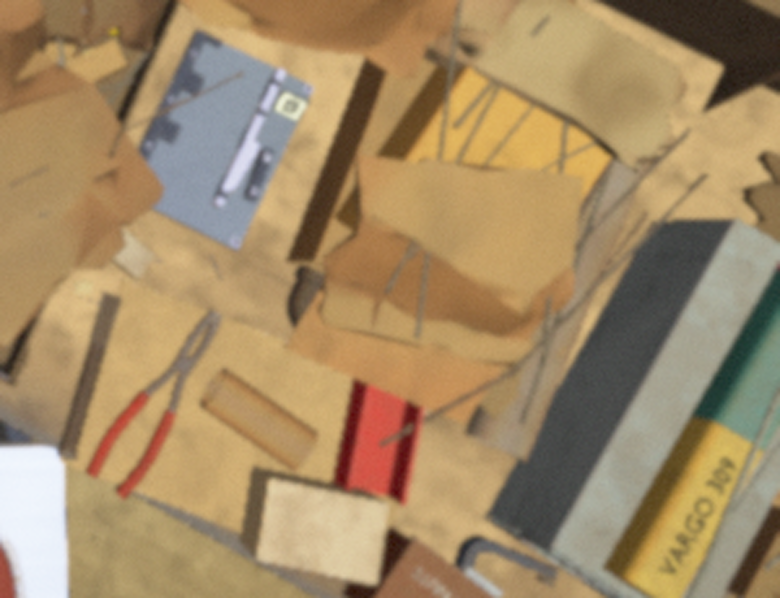

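The arm is now clear of the jig. A whitish piece at crop (130,255), full image (390,258), pokes out from under the cardboard just in front of the jig, so it's probably the white block. I'll check its shape and position.

Run:
```python
from h import *
d=snap("top"); s=snap("scene")
A=cv2.resize(d["image"][240:280,365:415],None,fx=10,fy=10,interpolation=cv2.INTER_CUBIC)[:,:,::-1]
X=pt(d,390,258,.038);print(X); q=proj(s,X)[0];print(q)
u,v=q.astype(int)
B=cv2.resize(s["image"][max(v-35,0):v+35,u-50:u+50],None,fx=5,fy=5,interpolation=cv2.INTER_CUBIC)[:,:,::-1]
C=np.zeros((400+B.shape[0],500,3),np.uint8);C[:400]=A;C[400:,:B.shape[1]]=B;C=cv2.resize(C[:600],(500,600));cv2.imwrite("pics/blk.png",C)
Jm=np.array([np.cos(np.radians(-26.7)),np.sin(np.radians(-26.7))])
O=np.array([0.52088,-0.43845])-.085*Jm+.06*np.array([-Jm[1],Jm[0]]);print("O",O)
for P in [(153,258),(135,277),(122,228),(113,265)]:
  x=pt(d,340+P[0]/2.6,160+P[1]/2.6,.038)[:2];print(x,(x-O)@Jm,(x-O)@[-Jm[1],Jm[0]])
for P in [(200,32),(222,42),(180,82),(207,97),(160,122),(182,135),(145,145)]:
  x=pt(d,340+P[0]/2.6,160+P[1]/2.6,.018)[:2];print("lug",((x-O)@Jm).round(4),((x-O)@[-Jm[1],Jm[0]]).round(4))
for P in [(278,72),(290,78),(262,100),(268,118),(218,205),(230,205),(245,180),(255,195)]:
  x=pt(d,340+P[0]/2.6,160+P[1]/2.6,.026)[:2];print("jaw/abut",((x-O)@Jm).round(4),((x-O)@[-Jm[1],Jm[0]]).round(4))
x=pt(d,340+290/2.6,160+105/2.6,.019)[:2];print("tag",((x-O)@Jm).round(4),((x-O)@[-Jm[1],Jm[0]]).round(4))
```

```text
[ 0.34355151 -0.23207156  0.038     ]
[406.30552307 179.75728053]
O [ 0.47190257 -0.3466556 ]
[ 0.33983984 -0.25547632] -0.15894964944497872 0.022118664171331816
[ 0.32097148 -0.23627656] -0.1844329242978676 0.030793270001850503
[ 0.37099927 -0.22494838] -0.14482948728052214 0.06339198474657484
[ 0.3335536 -0.2142712] -0.18307984549251433 0.056105615864627804
lug 0.0818 0.0721
lug 0.082 0.0466
lug 0.0235 0.0693
lug 0.0212 0.037
lug -0.0245 0.0709
lug -0.0271 0.0443
lug -0.0536 0.0751
jaw/abut 0.076 -0.0185
jaw/abut 0.0755 -0.0325
jaw/abut 0.0414 -0.0153
jaw/abut 0.0267 -0.0286
jaw/abut -0.0792 -0.0182
jaw/abut -0.0738 -0.0295
jaw/abut -0.0433 -0.0331
jaw/abut -0.0531 -0.0487
tag 0.0509 -0.0454
```

View pics/blk.png

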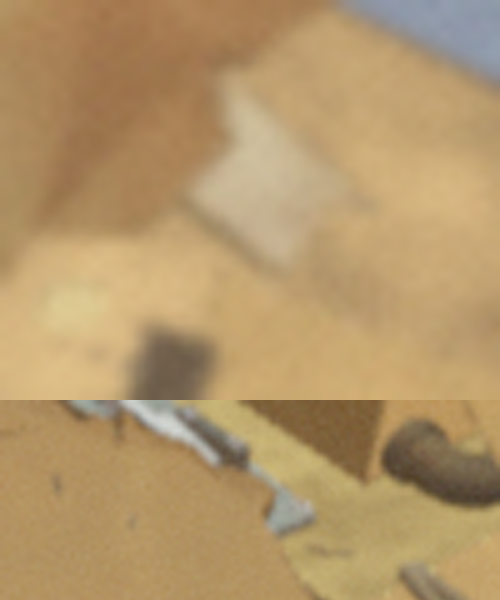

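Run:
```python
from h import *
ims=[snap("top") for _ in range(6)]
d=ims[0]; m=np.mean([i["image"].astype(float) for i in ims],0)
hsv=cv2.cvtColor(m.astype(np.uint8),cv2.COLOR_RGB2HSV)
print("S\n",hsv[244:272,378:408,1])
print("V\n",hsv[244:272,378:408,2])
# low-saturation bright blobs on the bench
k=((hsv[:,:,1]<75)&(hsv[:,:,2]>140)).astype(np.uint8)
n,l,st,c=cv2.connectedComponentsWithStats(k)
for i in range(1,n):
  if st[i,4]>40: print(st[i],c[i].round(),m[l==i].mean(0).round(), pt(d,*c[i],.038).round(3))
```

```text
S
 [[133 134 133 131 131 133 130 128 129 128 127 128 124 121 114 108 106 105
  104 106 105 105 105 104 103 101  94  78  54  27]
 [134 131 131 131 131 130 128 129 126 123 123 123 117 112 107 106 106 103
  105 105 105 105 106 105 105 104 103 103  93  81]
 [132 131 132 133 129 130 128 127 120 115 113 114 111 108 106 105 105 104
  106 105 106 105 105 105 105 106 105 104 104 102]
 [132 131 131 131 130 128 130 125 110 104 103 105 107 106 106 105 105 105
  105 105 105 104 104 104 107 105 105 106 106 105]
 [132 134 131 132 131 129 128 123 109  94  93  98 102 105 106 106 108 105
  105 104 105 105 104 105 106 105 105 105 105 105]
 [131 132 131 131 131 131 128 124 110  90  82  86  94 102 105 105 104 106
  105 106 105 104 103 104 104 105 106 106 108 107]
 [131 132 128 127 131 128 129 125 112  88  75  74  81  90 100 103 103 104
  106 105 106 105 104 104 105 104 106 105 106 105]
 [127 130 128 128 128 128 125 125 114  89  72  67  70  78  90 100 103 104
  105 105 104 103 104 104 104 105 105 106 106 106]
 [129 129 129 128 127 128 126 125 118  95  73  65  65  69  78  90  99 100
  105 105 104 105 104 1
[... 6104 characters left out ...]
20.] [ 0.404 -0.73   0.038]
[ 553  244   87  156 4281] [602. 327.] [162. 161. 143.] [ 0.157 -0.776  0.038]
[385 250  12  15  95] [391. 258.] [200. 181. 147.] [ 0.344 -0.234  0.038]
[258 267  89  52 334] [296. 289.] [148. 132. 112.] [0.268 0.019 0.038]
[618 286  22  44 386] [630. 311.] [125. 148. 128.] [ 0.195 -0.852  0.038]
[531 298  17  36 158] [539. 320.] [160. 142. 117.] [ 0.175 -0.613  0.038]
[ 253  330  115   70 4326] [315. 355.] [226. 229. 237.] [ 0.098 -0.027  0.038]
[437 346  18  32 170] [445. 360.] [212. 191. 153.] [ 0.079 -0.363  0.038]
[454 349  34  35 766] [471. 366.] [218. 199. 159.] [ 0.064 -0.43   0.038]
[518 377  16  14  82] [526. 384.] [175. 166. 154.] [ 0.018 -0.566  0.038]
```

The blob at (391,258) fits the white block: 32 mm between its long edges, with a thin shaded side face on the camera side and a shadow beyond. It is partly hidden by the cardboard flap. I'll estimate its pose and how high the flap sits.

Run:
```python
from h import *
d=snap("top"); s=snap("scene")
a,b=pt(d,388,249,.038),pt(d,399.5,258.5,.038); c,e=pt(d,383,258,.038),pt(d,393.5,267,.038)
for p,q in((a,b),(c,e),(b,e)): v=(q-p);print(p.round(4),q.round(4),np.linalg.norm(v).round(4),np.degrees(np.arctan2(v[1],v[0])).round(1))
for u,v in[(418,185),(425,200),(412,170)]:
  c1,r1=ray(d,402,233);c2,r2=ray(s,u,v)
  t=np.linalg.lstsq(np.c_[r1,-r2],c2-c1,rcond=None)[0];print((c1+t[0]*r1).round(3),(c2+t[1]*r2).round(3))
print(proj(s,[[.347,-.349,.01],[.32,-.21,.038],[.41,-.235,.01]]).round())
crop(s,330,110,130,100,6,"sj")
```

```text
[ 0.3675 -0.2277  0.038 ] [ 0.3417 -0.2573  0.038 ] 0.0392 -131.0
[ 0.3439 -0.2134  0.038 ] [ 0.3197 -0.2404  0.038 ] 0.0363 -131.9
[ 0.3417 -0.2573  0.038 ] [ 0.3197 -0.2404  0.038 ] 0.0278 142.6
[ 0.412 -0.276 -0.014] [ 0.323 -0.294 -0.015]
[ 0.414 -0.286 -0.065] [ 0.294 -0.305 -0.067]
[ 0.409 -0.267  0.038] [ 0.346 -0.282  0.038]
[[418. 166.]
 [412. 187.]
 [383. 179.]]
```

View pics/sj.png

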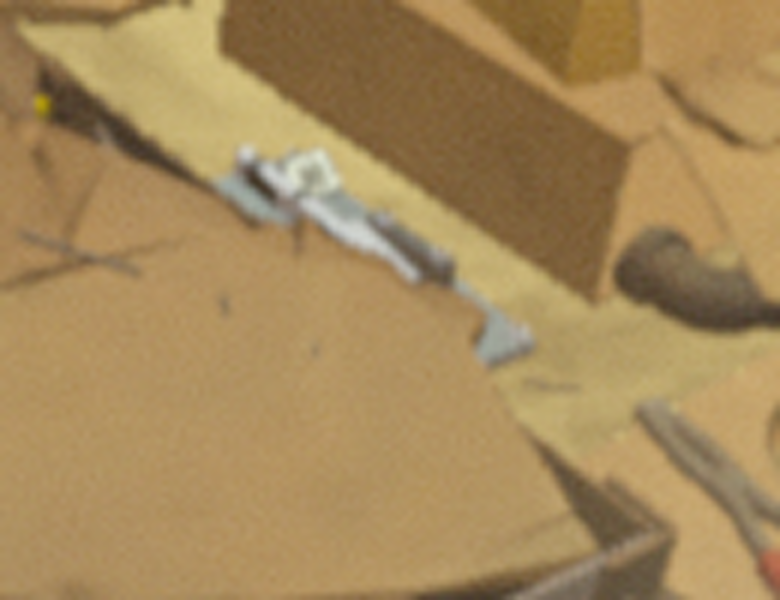

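Run:
```python
from h import *
d=snap("top"); s=snap("scene")
for uv in[(402,233),(385,258),(375,262)]:
  for z in(.1,.13,.16,.19,.22): X=pt(d,*uv,z);print(uv,z,X.round(3),proj(s,X)[0].round())
print("tray corner",pt(s,441.7,199,.127), "flap tip if .13",pt(s,429,201,.13),pt(s,409,165,.13),pt(s,409,165,.16))
o=ctrl.get_obs();print(o["tool_pos"],o["t"],toolmove(np.array([.3925,.2055,.15])-o["tool_pos"],o).round())
m=R.from_rotvec(o["tool_rot"]).as_matrix();print(np.degrees(np.arctan2(m[1,0],m[0,0])))
# stub masks for position
im=d["image"];hsv=cv2.cvtColor(im,cv2.COLOR_RGB2HSV)
k=((hsv[:,:,1]<70)&(hsv[:,:,2]>85)).astype(np.uint8)
n,l,st,c=cv2.connectedComponentsWithStats(k[:270,150:270])
for i in range(1,n):
  if st[i,4]>60:
    r=cv2.minAreaRect(np.argwhere(l==i)[:,::-1].astype(np.float32));b=cv2.boxPoints(r)+[150,0]
    print(st[i,4],c[i]+[150,0],[pt(d,*q,.032)[:2].round(4) for q in b],pt(d,*(np.array(r[0])+[150,0]),.032).round(4))
```

```text
(402, 233) 0.1 [ 0.406 -0.256  0.1  ] [392. 149.]
(402, 233) 0.13 [ 0.405 -0.25   0.13 ] [393. 141.]
(402, 233) 0.16 [ 0.404 -0.245  0.16 ] [394. 132.]
(402, 233) 0.19 [ 0.402 -0.239  0.19 ] [396. 123.]
(402, 233) 0.22 [ 0.401 -0.234  0.22 ] [397. 113.]
(385, 258) 0.1 [ 0.344 -0.21   0.1  ] [407. 165.]
(385, 258) 0.13 [ 0.344 -0.206  0.13 ] [408. 157.]
(385, 258) 0.16 [ 0.345 -0.201  0.16 ] [410. 147.]
(385, 258) 0.19 [ 0.345 -0.197  0.19 ] [411. 138.]
(385, 258) 0.22 [ 0.345 -0.193  0.22 ] [413. 127.]
(375, 262) 0.1 [ 0.335 -0.184  0.1  ] [407. 172.]
(375, 262) 0.13 [ 0.335 -0.181  0.13 ] [408. 163.]
(375, 262) 0.16 [ 0.336 -0.177  0.16 ] [410. 153.]
(375, 262) 0.19 [ 0.336 -0.174  0.19 ] [411. 143.]
(375, 262) 0.22 [ 0.336 -0.17   0.22 ] [413. 133.]
tray corner [ 0.22361817 -0.09888348  0.127     ] flap tip if .13 [ 0.24464324 -0.07381505  0.13      ] [ 0.32983369 -0.1732895   0.13      ] [ 0.31931326 -0.13226597  0.16      ]
[0.46956317 0.10113953 0.42111023] 2.9 [118.  54. 271.]
151.22689578063685
551 [261.68239564 166.99092559] [array([0.6493, 0.1359]), array([0.6484, 0.089 ]), array([0.5479, 0.0897]), array([0.5488, 0.1361])] [0.5983 0.1127 0.032 ]
101 [257.66336634 199.8019802 ] [array([0.4938, 0.1361]), array([0.5212, 0.1361]), array([0.5206, 0.1034]), array([0.4932, 0.1036])] [0.5072 0.1198 0.032 ]
91 [215.30769231 204.89010989] [array([0.4958, 0.2623]), array([0.5337, 0.2212]), array([0.5101, 0.1999]), array([0.4724, 0.241 ])] [0.5029 0.2312 0.032 ]
278 [190.23741007 219.60071942] [array([0.4323, 0.3361]), array([0.4961, 0.2987]), array([0.4799, 0.2727]), array([0.4163, 0.3102])] [0.456  0.3045 0.032 ]
77 [228.7012987  235.38961039] [array([0.4302, 0.2116]), array([0.4298, 0.1901]), array([0.4002, 0.19  ]), array([0.4007, 0.2114])] [0.4152 0.2008 0.032 ]
80 [197.45   238.2875] [array([0.4118, 0.3075]), array([0.4246, 0.3013]), array([0.4022, 0.2581]), array([0.3895, 0.2644])] [0.407  0.2828 0.032 ]
```

```bash
cat >> h.py <<'E'
def rect(d,img,c,head,z,L,W,s=4):
    """orthoview at height z: columns along heading, rows toward -left; s px/mm, size L x W mm"""
    a=np.radians(head);ex=np.array([np.cos(a),np.sin(a)]);ey=np.array([-ex[1],ex[0]])
    U,V=np.meshgrid((np.arange(L*s)+.5)/s-L/2,W/2-(np.arange(W*s)+.5)/s)
    X=np.c_[(np.array(c)[:2]+(U.ravel()[:,None]*ex+V.ravel()[:,None]*ey)/1000),np.full(U.size,z)]
    uv=proj(d,X).astype(np.float32).reshape(*U.shape,2)
    return cv2.remap(img,uv[...,0]-0,uv[...,1]-0,cv2.INTER_CUBIC)
def avg(n,k=6):
    ds=[snap(n) for _ in range(k)]
    return ds[0],np.clip(np.mean([x["image"].astype(float) for x in ds],0),0,255).astype(np.uint8)
E
python3 - <<'E'
from h import *
d,m=avg("top")
O=np.array([.4717,-.3441])
M=np.full((600,800,3),0,np.uint8)
j=rect(d,m,O,-26.7,.018,220,180,2);M[:360,:440]=j
for i,(c,hd,z) in enumerate([((.455,.3035),-28.5,.032),((.3954,.2001),-27,.032),((.52,.22),-36,.028)]):
    r=rect(d,m,c,hd,z,110,60,3); M[i*190:i*190+180,460:790]=r
M[380:380+200,0:300]=rect(d,m,(.343,-.235),-131.5,.038,100,66,3)[:198*1+2][:200]if 0 else cv2.resize(rect(d,m,(.343,-.235),-131.5,.038,99,66,3),(300,200))
for y in range(0,360,20):cv2.line(M,(0,y),(4,y),(255,0,0),1)
for x in range(0,440,20):cv2.line(M,(x,355),(x,360),(255,0,0),1)
cv2.imwrite("pics/rect.png",M[:,:,::-1])
E
```

```text
(no output)
```

View pics/rect.png

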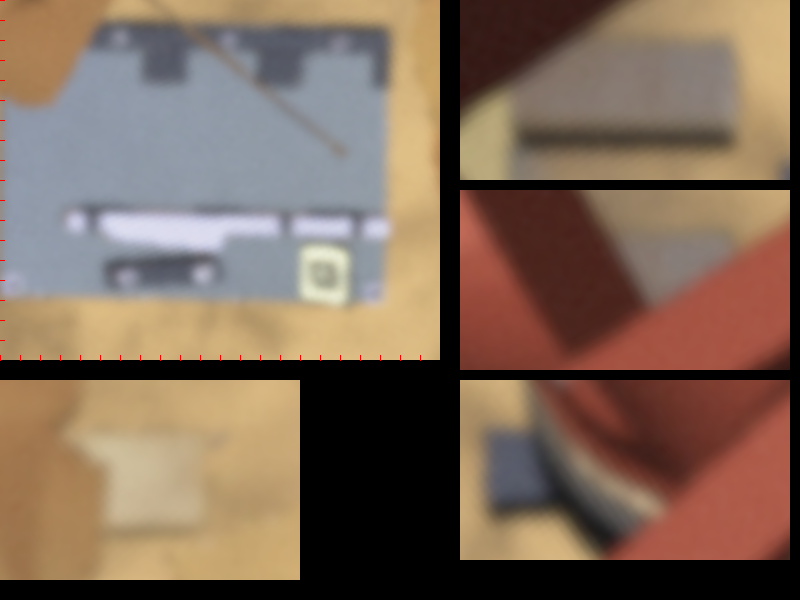

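The ortho crops show the jig lugs giving nest 2 at about x=0 and nest 3 at about 58. They also confirm the block (32 mm wide, end at (.331,-.248), heading -131°). Stub 1 is well centred.

I'll pick stub 2 first, at about (.395,.200).

Run:
```python
from h import *
o=ctrl.get_obs()
for z in(.12,.004): print(toolmove(np.array([.3954,.2001,z])-o["tool_pos"],o).round(1))
```

```text
[112.1  50.8 301.3]
[112.   50.8 417.3]
```

```bash
python3 -m handwheel '[{"gripper":-1,"offset":[40,20,30],"rotation":[0,0,-0.02]},{"gripper":-1,"offset":[80,40,60],"rotation":[0,0,-0.03]},{"gripper":-1,"offset":[112,51,110],"rotation":[0,0,-0.03]},{"gripper":-1,"offset":[112,51,170],"rotation":[0,0,-0.03]},{"gripper":-1,"offset":[112,51,230],"rotation":[0,0,-0.03]},{"gripper":-1,"offset":[112,51,285],"rotation":[0,0,-0.03]},{"gripper":-1,"offset":[112,51,305],"rotation":[0,0,-0.03]},{"gripper":-1,"offset":[112,51,305],"rotation":[0,0,-0.03]}]' 60
python3 - <<'E'
from h import *
d,m=avg("top",3);s=snap("scene")
cv2.imwrite("pics/s2.png",np.hstack([cv2.resize(rect(d,m,(.3954,.2001),-27,.032,110,80,3),None,fx=1,fy=1),cv2.resize(s["image"][240:360,230:350],(480,480))[:240] if 0 else cv2.resize(s["image"][250:350,230:340],(264,240))])[:,:,::-1])
E
```

```text
t: 4.2
tool_pos: [0.3939, 0.1998, 0.1142]
tool_rot: [-0.732, -3.051, 0.004]
contact_force: [0.2, 0.6, -0.2]
opening: 0.0854
grip_force: 0.0
```

View pics/s2.png

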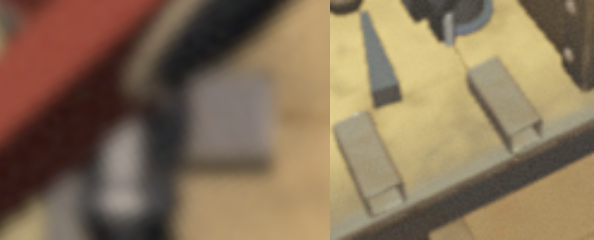

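Far end of stub 2 at +36 mm, so it is centred along its length and 2 mm to the left. Descending and gripping.

```bash
python3 -m handwheel '[{"gripper":-1,"offset":[-1,2,40],"rotation":[0,0,0]},{"gripper":-1,"offset":[-1,2,80],"rotation":[0,0,0]},{"gripper":-1,"offset":[-1,2,100],"rotation":[0,0,0]},{"gripper":-1,"offset":[-1,2,109],"rotation":[0,0,0]},{"gripper":-1,"offset":[-1,2,109],"rotation":[0,0,0]},{"gripper":0.6,"offset":[-1,2,109],"rotation":[0,0,0]},{"gripper":0.6,"offset":[-1,2,109],"rotation":[0,0,0]},{"gripper":0.6,"offset":[-1,2,109],"rotation":[0,0,0]}]' 60
python3 -m handwheel '[{"gripper":0.6,"offset":[0,0,0],"rotation":[0,0,0]},{"gripper":0.6,"offset":[0,0,0],"rotation":[0,0,0]},{"gripper":0.6,"offset":[0,0,0],"rotation":[0,0,0]},{"gripper":0.6,"offset":[0,0,-20],"rotation":[0,0,0]},{"gripper":0.6,"offset":[0,0,-80],"rotation":[0,0,0]},{"gripper":0.6,"offset":[0,0,-140],"rotation":[0,0,0]},{"gripper":0.6,"offset":[0,0,-200],"rotation":[0,0,0]},{"gripper":0.6,"offset":[0,0,-260],"rotation":[0,0,0]}]' 60
python3 - <<'E'
from h import *
o=ctrl.get_obs();p=o["tool_pos"]
for t in[(.52,.0,.40),(.48,-.30,.36)]: print(toolmove(np.array(t)-p,o).round())
s=snap("scene");cv2.imwrite("pics/x.png",s["image"][:,:,::-1])
E
```

```text
t: 5.4
tool_pos: [0.3974, 0.2014, 0.0076]
tool_rot: [0.733, 3.055, -0.0]
contact_force: [-0.1, 0.2, 1.4]
opening: 0.0322
grip_force: 2.3
t: 6.4
tool_pos: [0.3964, 0.2014, 0.2678]
tool_rot: [-0.732, -3.053, 0.001]
contact_force: [0.8, 0.5, -2.4]
opening: 0.0309
grip_force: 60.8
[-201. -124. -132.]
[-302. -409.  -92.]
```

```bash
python3 -m handwheel '[{"gripper":0.6,"offset":[-40,-25,-40],"rotation":[0,0,0.15]},{"gripper":0.6,"offset":[-85,-50,-75],"rotation":[0,0,0.3]},{"gripper":0.6,"offset":[-130,-80,-105],"rotation":[0,0,0.45]},{"gripper":0.6,"offset":[-170,-110,-130],"rotation":[0,0,0.6]},{"gripper":0.6,"offset":[-210,-150,-132],"rotation":[0,0,0.75]},{"gripper":0.6,"offset":[-230,-205,-130],"rotation":[0,0,0.9]},{"gripper":0.6,"offset":[-250,-260,-120],"rotation":[0,0,1.05]},{"gripper":0.6,"offset":[-270,-315,-110],"rotation":[0,0,1.2]}]' 60
python3 - <<'E'
from h import *
o=ctrl.get_obs();p=o["tool_pos"]
for t in[(.4846,-.3216,.20)]: print(toolmove(np.array(t)-p,o).round())
m=R.from_rotvec(o["tool_rot"]).as_matrix();print(np.degrees(np.arctan2(m[1,0],m[0,0])))
E
```

```text
t: 7.45
tool_pos: [0.4945, -0.2032, 0.3752]
tool_rot: [-2.333, -2.101, 0.0]
contact_force: [1.2, 0.3, -2.1]
opening: 0.0306
grip_force: 60.9
[-119.    3.  175.]
83.99322798904677
```

```bash
python3 -m handwheel '[{"gripper":0.6,"offset":[-40,15,0],"rotation":[0,0,0.1]},{"gripper":0.6,"offset":[-80,32,20],"rotation":[0,0,0.2]},{"gripper":0.6,"offset":[-120,48,60],"rotation":[0,0,0.3]},{"gripper":0.6,"offset":[-139,57,110],"rotation":[0,0,0.363]},{"gripper":0.6,"offset":[-139,57,160],"rotation":[0,0,0.363]},{"gripper":0.6,"offset":[-139,57,200],"rotation":[0,0,0.363]},{"gripper":0.6,"offset":[-139,57,215],"rotation":[0,0,0.363]},{"gripper":0.6,"offset":[-139,57,215],"rotation":[0,0,0.363]}]' 60
python3 - <<'E'
from h import *
o=ctrl.get_obs();p=o["tool_pos"]
print(p,toolmove(np.array((.5364,-.3478,.06))-p,o).round(1))
m=R.from_rotvec(o["tool_rot"]).as_matrix();print(np.degrees(np.arctan2(m[1,0],m[0,0])))
d,im=avg("top",4)
# view at stub top height in hand: TCP z - .0076+.032
z=p[2]-.0076+.032
cv2.imwrite("pics/n3.png",np.vstack([rect(d,im,p,-26.8,z,130,110,3),rect(d,im,(.472,-.3466),-26.8,.018,130,60,3)])[:,:,::-1])
E
```

```text
t: 8.45
tool_pos: [0.5373, -0.345, 0.1607]
tool_rot: [-2.669, -1.651, 0.001]
contact_force: [0.1, 0.2, -1.7]
opening: 0.0307
grip_force: 60.8
[ 0.5372956  -0.34495838  0.16071964] [ -3.    0.8 100.7]
63.478480666361854
```

View pics/n3.png

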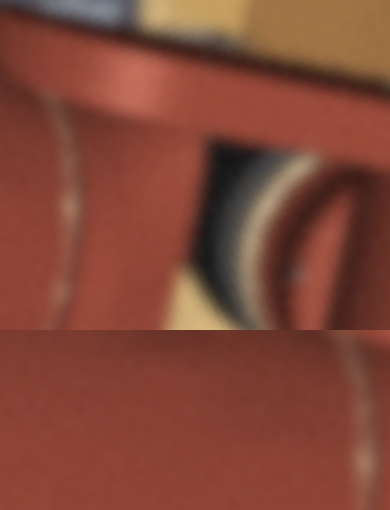

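The arm hides the jig in this view, so I'll go down by feel.

```bash
python3 -m handwheel '[{"gripper":0.6,"offset":[-3,1,40],"rotation":[0,0,0]},{"gripper":0.6,"offset":[-3,1,80],"rotation":[0,0,0]},{"gripper":0.6,"offset":[-3,1,105],"rotation":[0,0,0]},{"gripper":0.6,"offset":[-3,1,118],"rotation":[0,0,0]},{"gripper":0.6,"offset":[-3,1,124],"rotation":[0,0,0]},{"gripper":0.6,"offset":[-3,1,129],"rotation":[0,0,0]},{"gripper":0.6,"offset":[-3,1,132],"rotation":[0,0,0]},{"gripper":0.6,"offset":[-3,1,132],"rotation":[0,0,0]}]' 60
```

```text
t: 9.65
tool_pos: [0.5387, -0.3497, 0.0336]
tool_rot: [2.67, 1.651, 0.002]
contact_force: [-3.1, 1.9, 7.0]
opening: 0.0309
grip_force: 62.0
```

Run:
```python
from h import *
o=ctrl.get_obs();ex=np.array([.8926,-.4509,0]);ey=np.array([.4509,.8926,0])
w=o["wrist_torque"];f=o["contact_force"];print(o["tool_pos"],f,"tx",w@ex,"ty",w@ey,"fx",f@ex,"fy",f@ey)
```

```text
[ 0.53866776 -0.34973185  0.03359454] [-3.09636261  1.94242348  7.01982667] tx 0.3486150730333293 ty 0.6550114075137172 fx -3.6396520154423415 fy 0.3376572925995982
```

The wrist moment says the stub's bar-side end is sitting on the stop bar. Lift, shift 3 mm toward the jaw, lower again.

```bash
python3 -m handwheel '[{"gripper":0.6,"offset":[0,0,-12],"rotation":[0,0,0]},{"gripper":0.6,"offset":[-3,0,-12],"rotation":[0,0,0]},{"gripper":0.6,"offset":[-3,0,-12],"rotation":[0,0,0]},{"gripper":0.6,"offset":[-3,0,-8],"rotation":[0,0,0]},{"gripper":0.6,"offset":[-3,0,-4],"rotation":[0,0,0]},{"gripper":0.6,"offset":[-3,0,0],"rotation":[0,0,0]},{"gripper":0.6,"offset":[-3,0,0],"rotation":[0,0,0]},{"gripper":0.6,"offset":[-3,0,0],"rotation":[0,0,0]}]' 60
python3 - <<'E'
from h import *
o=ctrl.get_obs();ex=np.array([.8926,-.4509,0]);ey=np.array([.4509,.8926,0])
w=o["wrist_torque"];f=o["contact_force"];r=o["tool_pos"]-[.472,-.3466,0];print(r@ex,r@ey,r[2],"tx",w@ex,"ty",w@ey,"fx",f@ex,"fy",f@ey,f[2])
E
```

```text
t: 10.65
tool_pos: [0.5368, -0.3522, 0.0326]
tool_rot: [2.671, 1.652, 0.001]
contact_force: [-4.7, 1.1, 9.3]
opening: 0.0312
grip_force: 62.5
0.06039075858620421 0.024263572894632237 0.03260509687973184 tx 0.3068061422949346 ty 0.6719873115029031 fx -4.714120125325052 fy -1.1296736103652838 9.263753505996217
```

```bash
python3 -m handwheel '[{"gripper":0.6,"offset":[0,0,-12],"rotation":[0,0,0]},{"gripper":0.6,"offset":[-3,-1.5,-12],"rotation":[0,0,0]},{"gripper":0.6,"offset":[-3,-1.5,-12],"rotation":[0,0,0]},{"gripper":0.6,"offset":[-3,-1.5,-12],"rotation":[0,0,0]},{"gripper":0.6,"offset":[-3,-1.5,-8],"rotation":[0,0,0]},{"gripper":0.6,"offset":[-3,-1.5,-4],"rotation":[0,0,0]},{"gripper":0.6,"offset":[-3,-1.5,0],"rotation":[0,0,0]},{"gripper":0.6,"offset":[-3,-1.5,0],"rotation":[0,0,0]}]' 60
cat >> h.py <<'E'
def jf():
    o=ctrl.get_obs();ex=np.array([.8926,-.4509,0]);ey=np.array([.4509,.8926,0])
    w=o["wrist_torque"];f=o["contact_force"];r=o["tool_pos"]-[.472,-.3466,0]
    m=R.from_rotvec(o["tool_rot"]).as_matrix()
    print("jig mm",(r@ex*1e3).round(1),(r@ey*1e3).round(1),(r[2]*1e3).round(1),"tx %.2f ty %.2f fx %.1f fy %.1f fz %.1f"%(w@ex,w@ey,f@ex,f@ey,f[2]),"H %.1f"%np.degrees(np.arctan2(m[1,0],m[0,0])),"open %.1f t %.1f"%(o["opening"]*1e3,o["t"]))
E
python3 -c "from h import *; jf()"
```

```text
t: 11.65
tool_pos: [0.533, -0.3531, 0.0295]
tool_rot: [-2.671, -1.652, 0.001]
contact_force: [-0.2, 0.0, -2.4]
opening: 0.0309
grip_force: 61.0
jig mm 57.4 21.7 29.5 tx -0.01 ty 0.03 fx -0.2 fy -0.0 fz -2.4 H 63.5 open 30.9 t 11.7
```

In the nest now with no contact. Going down to the plate.

```bash
python3 -m handwheel '[{"gripper":0.6,"offset":[0,0,4],"rotation":[0,0,0]},{"gripper":0.6,"offset":[0,0,7],"rotation":[0,0,0]},{"gripper":0.6,"offset":[0,0,9],"rotation":[0,0,0]},{"gripper":0.6,"offset":[0,0,11],"rotation":[0,0,0]},{"gripper":0.6,"offset":[0,0,12.5],"rotation":[0,0,0]},{"gripper":0.6,"offset":[0,0,12.5],"rotation":[0,0,0]},{"gripper":0.6,"offset":[0,0,12.5],"rotation":[0,0,0]},{"gripper":0.6,"offset":[0,0,12.5],"rotation":[0,0,0]}]' 60
python3 -c "from h import *; jf()"
```

```text
t: 12.65
tool_pos: [0.5337, -0.3536, 0.0182]
tool_rot: [2.671, 1.652, 0.0]
contact_force: [-1.0, 1.1, 1.8]
opening: 0.0311
grip_force: 61.4
jig mm 58.2 21.6 18.2 tx -0.02 ty 0.15 fx -1.4 fy 0.5 fz 1.8 H 63.5 open 31.1 t 12.7
```

```bash
python3 -m handwheel '[{"gripper":-0.15,"offset":[0,0,0],"rotation":[0,0,0]},{"gripper":-0.15,"offset":[0,0,0],"rotation":[0,0,0]},{"gripper":-0.15,"offset":[0,0,0],"rotation":[0,0,0]},{"gripper":-0.15,"offset":[0,0,-20],"rotation":[0,0,0]},{"gripper":-0.15,"offset":[0,0,-80],"rotation":[0,0,0]},{"gripper":-0.15,"offset":[0,0,-140],"rotation":[0,0,0]},{"gripper":-0.15,"offset":[0,0,-200],"rotation":[0,0,0]},{"gripper":-0.15,"offset":[0,0,-260],"rotation":[0,0,0]}]' 60
python3 - <<'E'
from h import *
jf();o=ctrl.get_obs();p=o["tool_pos"]
for t in[(.53,-.05,.40),(.52,.1,.40),(.4561,.3055,.30)]: print(toolmove(np.array(t)-p,o).round())
E
```

```text
t: 13.65
tool_pos: [0.5333, -0.3533, 0.2818]
tool_rot: [2.67, 1.651, 0.001]
contact_force: [0.6, -0.2, -0.0]
opening: 0.0493
grip_force: 0.0
jig mm 57.7 21.7 281.8 tx -0.03 ty -0.01 fx 0.6 fy 0.1 fz -0.0 H 63.5 open 49.3 t 13.7
[ 270. -138. -119.]
[ 400. -214. -119.]
[ 555. -363.  -19.]
```

```bash
python3 -m handwheel '[{"gripper":-1,"offset":[45,-20,-50],"rotation":[0,0,-0.15]},{"gripper":-1,"offset":[95,-45,-90],"rotation":[0,0,-0.3]},{"gripper":-1,"offset":[150,-75,-115],"rotation":[0,0,-0.45]},{"gripper":-1,"offset":[205,-105,-119],"rotation":[0,0,-0.6]},{"gripper":-1,"offset":[260,-135,-119],"rotation":[0,0,-0.75]},{"gripper":-1,"offset":[315,-165,-119],"rotation":[0,0,-0.9]},{"gripper":-1,"offset":[370,-197,-119],"rotation":[0,0,-1.05]},{"gripper":-1,"offset":[420,-230,-119],"rotation":[0,0,-1.2]}]' 60
python3 - <<'E'
from h import *
jf();o=ctrl.get_obs();p=o["tool_pos"]
for t in[(.4561,.3055,.40),(.4561,.3055,.12)]: print(toolmove(np.array(t)-p,o).round())
d,m=avg("top",5)
# edges of stub placed in nest 3: profile along jig y at x=58, and stub1 profile along its axis
g=cv2.cvtColor(m,cv2.COLOR_RGB2GRAY)
r=rect(d,g,(.472+.058*.8926,-.3466-.058*.4509),63.2,.042,200,16,1).mean(0)
print("jig y from -100:",r.round().astype(int)[60:190])
M=np.full((600,800,3),0,np.uint8);M[:360,:440]=rect(d,m,(.472,-.3466),-26.8,.026,220,180,2)
M[:240,450:780]=rect(d,m,(.4561,.3055),-28.5,.032,110,80,3);M[250:490,450:780]=rect(d,m,(.52,.22),-36,.028,110,80,3)
cv2.imwrite("pics/m2.png",M[:,:,::-1])
E
```

```text
t: 14.65
tool_pos: [0.5162, 0.1107, 0.3986]
tool_rot: [1.264, 2.873, 0.002]
contact_force: [1.3, -0.3, -0.7]
opening: 0.0859
grip_force: 0.0
jig mm -166.8 428.1 398.6 tx -0.06 ty -0.05 fx 1.3 fy 0.3 fz -0.7 H 132.5 open 85.9 t 14.7
[184.  87.  -1.]
[185.  87. 279.]
jig y from -100: [166 169 171 174 177 180 181 182 181 178 173 166 158 151 147 147 150 155
 162 169 174 177 179 178 174 168 158 148 139 133 129 128 128 128 128 127
 127 127 127 127 127 127 127 127 127 127 127 127 127 126 125 125 124 123
 123 123 122 122 123 123 124 124 124 124 125 125 125 125 125 124 124 123
 123 123 122 122 121 121 121 120 120 120 121 121 120 120 120 120 119 119
 119 119 119 119 119 120 120 120 122 122 122 122 121 120 118 116 113 111
 110 110 110 110 110 110 109 106 103  99  98  99 105 115 127 140 151 160
 166 170 172 174]
```

View pics/m2.png

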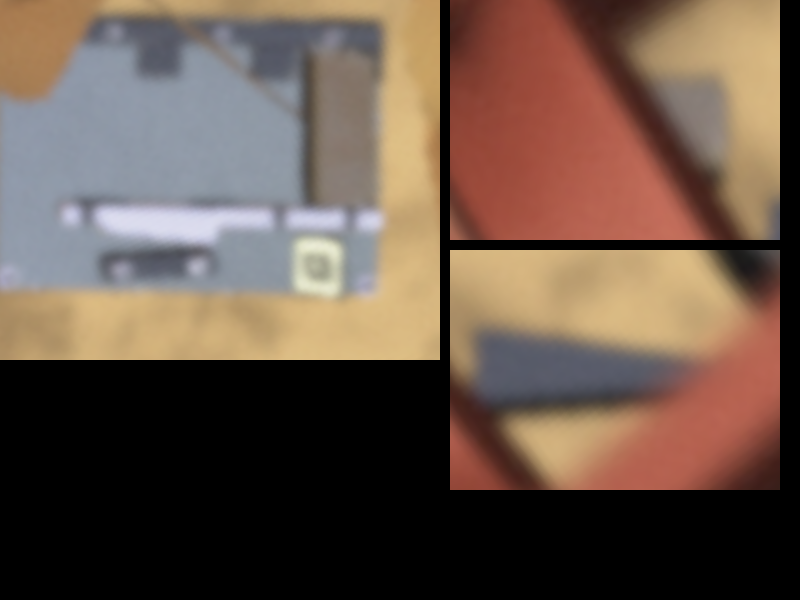

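Stub 2 sits in nest 3 (cols 312–378 between bar and jaw), so the jig origin checks out and the hand offset along the stub was my pick bias of about 3 mm. Stub 1's far end is at +37.7 mm. The wedge lies along -36° with its butt at col 475. Fetching stub 1 with the bias corrected.

```bash
python3 -m handwheel '[{"gripper":-1,"offset":[60,28,0],"rotation":[0,0,-0.15]},{"gripper":-1,"offset":[120,56,0],"rotation":[0,0,-0.25]},{"gripper":-1,"offset":[170,78,30],"rotation":[0,0,-0.33]},{"gripper":-1,"offset":[187,86,90],"rotation":[0,0,-0.33]},{"gripper":-1,"offset":[187,86,150],"rotation":[0,0,-0.33]},{"gripper":-1,"offset":[187,86,210],"rotation":[0,0,-0.33]},{"gripper":-1,"offset":[187,86,270],"rotation":[0,0,-0.33]},{"gripper":-1,"offset":[187,86,300],"rotation":[0,0,-0.33]}]' 60
python3 - <<'E'
from h import *
jf();o=ctrl.get_obs();p=o["tool_pos"];print(p,toolmove(np.array((.4536,.3068,.0076))-p,o).round(1))
E
```

```text
t: 15.9
tool_pos: [0.4539, 0.3022, 0.0929]
tool_rot: [-0.788, -3.037, 0.006]
contact_force: [-0.3, 0.4, 0.5]
opening: 0.0854
grip_force: 0.0
jig mm -308.7 570.9 92.9 tx 0.01 ty -0.00 fx -0.4 fy 0.2 fz 0.5 H 150.9 open 85.4 t 15.9
[0.45387883 0.30219289 0.09285487] [ 2.2  4.3 85.2]
```

```bash
python3 -m handwheel '[{"gripper":-1,"offset":[1,2,30],"rotation":[0,0,0]},{"gripper":-1,"offset":[1,3,60],"rotation":[0,0,0]},{"gripper":-1,"offset":[1,3,78],"rotation":[0,0,0]},{"gripper":-1,"offset":[1,3,84],"rotation":[0,0,0]},{"gripper":-1,"offset":[1,3,84],"rotation":[0,0,0]},{"gripper":0.6,"offset":[1,3,84],"rotation":[0,0,0]},{"gripper":0.6,"offset":[1,3,84],"rotation":[0,0,0]},{"gripper":0.6,"offset":[1,3,84],"rotation":[0,0,0]}]' 60
python3 -m handwheel '[{"gripper":0.6,"offset":[0,0,0],"rotation":[0,0,0]},{"gripper":0.6,"offset":[0,0,0],"rotation":[0,0,0]},{"gripper":0.6,"offset":[0,0,0],"rotation":[0,0,0]},{"gripper":0.6,"offset":[0,0,-20],"rotation":[0,0,0]},{"gripper":0.6,"offset":[0,0,-80],"rotation":[0,0,0]},{"gripper":0.6,"offset":[0,0,-140],"rotation":[0,0,0]},{"gripper":0.6,"offset":[0,0,-200],"rotation":[0,0,0]},{"gripper":0.6,"offset":[0,0,-260],"rotation":[0,0,0]}]' 60
python3 - <<'E'
from h import *
jf()
o=ctrl.get_obs();p=o["tool_pos"];print(p)
for t in[(.52,.07,.40),(.50,-.20,.38)]: print(toolmove(np.array(t)-p,o).round())
E
```

```text
t: 16.9
tool_pos: [0.4557, 0.3082, 0.0134]
tool_rot: [0.782, 3.042, -0.0]
contact_force: [-0.2, -1.4, 2.9]
opening: 0.032
grip_force: 2.2
t: 17.9
tool_pos: [0.4547, 0.3078, 0.2749]
tool_rot: [-0.783, -3.042, 0.0]
contact_force: [0.6, 0.0, -2.0]
opening: 0.0308
grip_force: 60.7
jig mm -310.5 576.3 274.9 tx 0.07 ty -0.03 fx 0.5 fy 0.3 fz -2.0 H 151.1 open 30.8 t 17.9
[0.45467884 0.30781927 0.27493022]
[-172. -177. -125.]
[-285. -423. -105.]
```

```bash
python3 -m handwheel '[{"gripper":0.6,"offset":[-40,-40,-50],"rotation":[0,0,0.12]},{"gripper":0.6,"offset":[-80,-80,-100],"rotation":[0,0,0.24]},{"gripper":0.6,"offset":[-120,-120,-120],"rotation":[0,0,0.36]},{"gripper":0.6,"offset":[-160,-160,-125],"rotation":[0,0,0.5]},{"gripper":0.6,"offset":[-190,-210,-125],"rotation":[0,0,0.62]},{"gripper":0.6,"offset":[-215,-262,-125],"rotation":[0,0,0.75]},{"gripper":0.6,"offset":[-240,-315,-120],"rotation":[0,0,0.88]},{"gripper":0.6,"offset":[-262,-370,-115],"rotation":[0,0,1.0]}]' 60
python3 - <<'E'
from h import *
jf();o=ctrl.get_obs();p=o["tool_pos"]
ex=np.array([.8926,-.4509]);ey=np.array([.4509,.8926]);t=np.array([.472,-.3466])+.025*ey
print(p,t,toolmove(np.array((*t,.10))-p,o).round())
E
```

```text
t: 18.9
tool_pos: [0.5054, -0.1441, 0.3878]
tool_rot: [-2.15, -2.29, -0.0]
contact_force: [0.5, -0.5, -3.2]
opening: 0.0307
grip_force: 60.7
jig mm -61.5 195.8 387.8 tx -0.03 ty -0.08 fx 0.7 fy -0.2 fz -3.2 H 93.6 open 30.7 t 18.9
[ 0.50540993 -0.14408135  0.38777738] [ 0.4832725 -0.324285 ] [-179.  -33.  288.]
```

Remaining turn 93.6→63.2: +0.53.

```bash
python3 -m handwheel '[{"gripper":0.6,"offset":[-50,-9,0],"rotation":[0,0,0.12]},{"gripper":0.6,"offset":[-100,-18,15],"rotation":[0,0,0.26]},{"gripper":0.6,"offset":[-150,-27,50],"rotation":[0,0,0.4]},{"gripper":0.6,"offset":[-179,-33,100],"rotation":[0,0,0.53]},{"gripper":0.6,"offset":[-179,-33,160],"rotation":[0,0,0.53]},{"gripper":0.6,"offset":[-179,-33,220],"rotation":[0,0,0.53]},{"gripper":0.6,"offset":[-179,-33,270],"rotation":[0,0,0.53]},{"gripper":0.6,"offset":[-179,-33,288],"rotation":[0,0,0.53]}]' 60
python3 -m handwheel '[{"gripper":0.6,"offset":[0,0,0],"rotation":[0,0,0]},{"gripper":0.6,"offset":[0,0,15],"rotation":[0,0,0]},{"gripper":0.6,"offset":[0,0,30],"rotation":[0,0,0]},{"gripper":0.6,"offset":[0,0,45],"rotation":[0,0,0]},{"gripper":0.6,"offset":[0,0,55],"rotation":[0,0,0]},{"gripper":0.6,"offset":[0,0,60],"rotation":[0,0,0]},{"gripper":0.6,"offset":[0,0,64],"rotation":[0,0,0]},{"gripper":0.6,"offset":[0,0,64],"rotation":[0,0,0]}]' 60
python3 -c "from h import *; jf()"
```

```text
t: 19.9
tool_pos: [0.483, -0.3211, 0.0957]
tool_rot: [-2.666, -1.649, 0.003]
contact_force: [-0.5, 0.4, -1.7]
opening: 0.0306
grip_force: 60.6
t: 20.9
tool_pos: [0.4854, -0.3232, 0.0358]
tool_rot: [-2.672, -1.652, -0.0]
contact_force: [0.1, -0.2, -2.5]
opening: 0.0304
grip_force: 60.7
jig mm 1.4 26.9 35.8 tx 0.01 ty 0.00 fx 0.2 fy -0.1 fz -2.5 H 63.5 open 30.4 t 20.9
```

```bash
python3 -m handwheel '[{"gripper":0.6,"offset":[0,-1,3],"rotation":[0,0,0]},{"gripper":0.6,"offset":[0,-1,6],"rotation":[0,0,0]},{"gripper":0.6,"offset":[0,-1,8],"rotation":[0,0,0]},{"gripper":0.6,"offset":[0,-1,10],"rotation":[0,0,0]},{"gripper":0.6,"offset":[0,-1,12],"rotation":[0,0,0]},{"gripper":0.6,"offset":[0,-1,12],"rotation":[0,0,0]},{"gripper":0.6,"offset":[0,-1,12],"rotation":[0,0,0]},{"gripper":0.6,"offset":[0,-1,12],"rotation":[0,0,0]}]' 60
python3 -c "from h import *; jf()"
```

```text
t: 21.9
tool_pos: [0.4845, -0.3227, 0.0238]
tool_rot: [-2.672, -1.652, 0.0]
contact_force: [0.2, 0.2, -2.1]
opening: 0.0304
grip_force: 60.8
jig mm 0.4 27.0 23.8 tx 0.05 ty 0.02 fx 0.1 fy 0.3 fz -2.1 H 63.5 open 30.4 t 21.9
```

```bash
python3 -m handwheel '[{"gripper":0.6,"offset":[0,0,1],"rotation":[0,0,0]},{"gripper":0.6,"offset":[0,0,2],"rotation":[0,0,0]},{"gripper":0.6,"offset":[0,0,3],"rotation":[0,0,0]},{"gripper":0.6,"offset":[0,0,3],"rotation":[0,0,0]},{"gripper":0.6,"offset":[0,0,3],"rotation":[0,0,0]},{"gripper":0.6,"offset":[0,0,3],"rotation":[0,0,0]},{"gripper":0.6,"offset":[0,0,3],"rotation":[0,0,0]},{"gripper":0.6,"offset":[0,0,3],"rotation":[0,0,0]}]' 60
python3 -c "from h import *; jf()"
```

```text
t: 22.9
tool_pos: [0.4853, -0.3233, 0.0236]
tool_rot: [2.671, 1.652, 0.0]
contact_force: [-4.7, 4.0, 13.4]
opening: 0.0305
grip_force: 62.5
jig mm 1.3 26.8 23.6 tx 0.25 ty 1.15 fx -6.0 fy 1.4 fz 13.4 H 63.5 open 30.5 t 22.9
```

On the plate. Release and go for the wedge.

```bash
python3 -m handwheel '[{"gripper":-0.15,"offset":[0,0,-2],"rotation":[0,0,0]},{"gripper":-0.15,"offset":[0,0,-2],"rotation":[0,0,0]},{"gripper":-0.15,"offset":[0,0,-2],"rotation":[0,0,0]},{"gripper":-0.15,"offset":[0,0,-20],"rotation":[0,0,0]},{"gripper":-0.15,"offset":[0,0,-80],"rotation":[0,0,0]},{"gripper":-0.15,"offset":[0,0,-140],"rotation":[0,0,0]},{"gripper":-0.15,"offset":[0,0,-200],"rotation":[0,0,0]},{"gripper":-0.15,"offset":[0,0,-260],"rotation":[0,0,0]}]' 60
python3 - <<'E'
from h import *
jf();o=ctrl.get_obs();p=o["tool_pos"]
for t in[(.52,-.05,.40),(.50,.08,.40),(.517,.222,.40)]: print(toolmove(np.array(t)-p,o).round())
E
```

```text
t: 23.9
tool_pos: [0.4843, -0.3225, 0.2843]
tool_rot: [2.67, 1.652, 0.001]
contact_force: [0.7, -0.4, 0.4]
opening: 0.0489
grip_force: 0.0
jig mm 0.1 27.0 284.3 tx -0.03 ty 0.01 fx 0.8 fy -0.0 fz 0.4 H 63.5 open 48.9 t 23.9
[ 260.  -90. -116.]
[ 367. -166. -116.]
[ 502. -214. -116.]
```

```bash
python3 -m handwheel '[{"gripper":-0.3,"offset":[45,-15,-50],"rotation":[0,0,-0.15]},{"gripper":-0.3,"offset":[95,-32,-100],"rotation":[0,0,-0.3]},{"gripper":-0.3,"offset":[150,-52,-116],"rotation":[0,0,-0.45]},{"gripper":-0.3,"offset":[205,-70,-116],"rotation":[0,0,-0.6]},{"gripper":-0.3,"offset":[260,-95,-116],"rotation":[0,0,-0.75]},{"gripper":-0.3,"offset":[290,-120,-116],"rotation":[0,0,-0.9]},{"gripper":-0.3,"offset":[290,-120,-116],"rotation":[0,0,-1.05]},{"gripper":-0.3,"offset":[290,-120,-116],"rotation":[0,0,-1.2]}]' 60
python3 - <<'E'
from h import *
jf()
o=ctrl.get_obs();p=o["tool_pos"]
d,m=avg("top",5);
def hull(c,hd,z,L,W,cond):
    r=rect(d,m,c,hd,z,L,W,2).astype(int); k=cond(r).astype(np.uint8)
    k=cv2.morphologyEx(k,cv2.MORPH_OPEN,np.ones((5,5)))
    n,l,st,ce=cv2.connectedComponentsWithStats(k)
    for i in range(1,n):
        if st[i,4]>150:
            ys,xs=np.nonzero(l==i); f=lambda x,y:((x+.5)/2-L/2,W/2-(y+.5)/2)
            q=[np.percentile(xs,1),np.percentile(xs,99)]
            ln=[]
            for a in np.linspace(q[0]+6,q[1]-6,7):
                yy=ys[abs(xs-a)<2]; ln.append((round(f(a,0)[0]),round(f(0,yy.min())[1],1),round(f(0,yy.max())[1],1)))
            print(c,"x ends",f(q[0],0)[0],f(q[1],0)[0],"slices",ln)
hull((.517,.222),-36,.028,160,100,lambda r:(r[...,2]>r[...,0]+2)&(r[...,0]<125))
im=np.zeros((400,640,3),np.uint8);im[:]=m;crop(dict(image=im),140,120,170,140,3,"l3")
M=np.zeros((520,800,3),np.uint8);M[:420,:510]=cv2.imread("pics/l3.png")[:,:,::-1]
M[:200,520:790]=cv2.resize(rect(d,m,(.357,-.219),-131.5,.038,108,80,3),(270,200))
M[210:430,520:790]=cv2.resize(rect(d,m,(.472,-.3466),-26.8,.04,220,180,2),(270,220))
cv2.imwrite("pics/l3.png",M[:,:,::-1])
print(toolmove(np.array((.517,.222,.12))-p,o).round())
E
```

```text
t: 24.9
tool_pos: [0.5062, -0.0087, 0.3982]
tool_rot: [1.262, 2.875, 0.001]
contact_force: [-0.1, -0.5, -0.8]
opening: 0.0555
grip_force: 0.0
jig mm -121.8 317.0 398.2 tx 0.01 ty 0.04 fx 0.1 fy -0.5 fz -0.8 H 132.6 open 55.5 t 24.9
(0.517, 0.222) x ends -39.75 38.25 slices [(-37, np.float64(10.2), np.float64(-10.8)), (-25, np.float64(9.2), np.float64(-10.2)), (-13, np.float64(7.2), np.float64(-9.2)), (-1, np.float64(5.2), np.float64(-8.2)), (11, np.float64(3.2), np.float64(-7.2)), (23, np.float64(1.8), np.float64(-6.2)), (35, np.float64(-0.2), np.float64(-5.8))]
[163. 164. 278.]
```

View pics/l3.png

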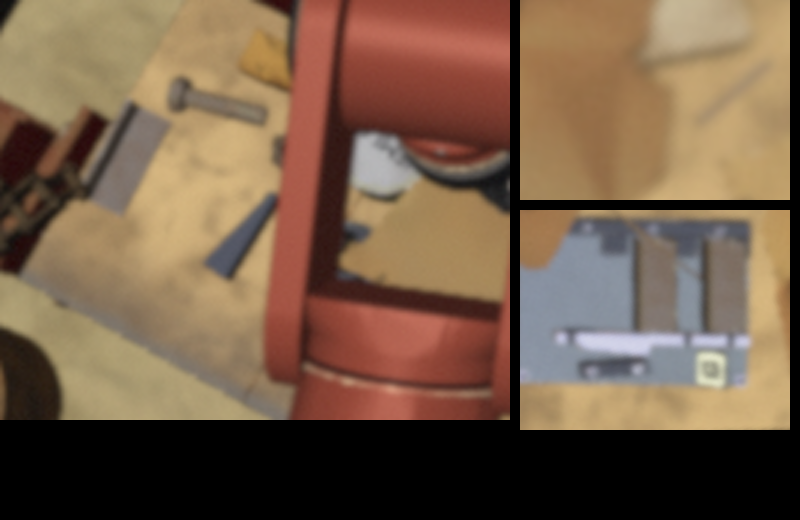

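Both stubs are nested. The block has just been knocked about 30 mm, and I'll re-measure it later. The wedge is unchanged, so I'll grip it about 23 mm behind its middle to keep the fingers clear of the jaw's end piece.

Run:
```python
from h import *
o=ctrl.get_obs();p=o["tool_pos"];print(toolmove(np.array((.4962,.2376,.10))-p,o).round())
```

```text
[191. 158. 297.]
```

```bash
python3 -m handwheel '[{"gripper":-0.3,"offset":[45,37,0],"rotation":[0,0,-0.1]},{"gripper":-0.3,"offset":[90,74,0],"rotation":[0,0,-0.18]},{"gripper":-0.3,"offset":[135,111,0],"rotation":[0,0,-0.18]},{"gripper":-0.3,"offset":[180,148,30],"rotation":[0,0,-0.18]},{"gripper":-0.3,"offset":[191,158,90],"rotation":[0,0,-0.18]},{"gripper":-0.3,"offset":[191,158,150],"rotation":[0,0,-0.18]},{"gripper":-0.3,"offset":[191,158,210],"rotation":[0,0,-0.18]},{"gripper":-0.3,"offset":[191,158,265],"rotation":[0,0,-0.18]}]' 50
python3 -m handwheel '[{"gripper":-0.3,"offset":[0,0,20],"rotation":[0,0,0]},{"gripper":-0.3,"offset":[0,0,30],"rotation":[0,0,0]},{"gripper":-0.3,"offset":[0,0,30],"rotation":[0,0,0]},{"gripper":-0.3,"offset":[0,0,30],"rotation":[0,0,0]},{"gripper":-0.3,"offset":[0,0,30],"rotation":[0,0,0]},{"gripper":-0.3,"offset":[0,0,30],"rotation":[0,0,0]},{"gripper":-0.3,"offset":[0,0,30],"rotation":[0,0,0]},{"gripper":-0.3,"offset":[0,0,30],"rotation":[0,0,0]}]' 50
python3 - <<'E'
from h import *
jf();o=ctrl.get_obs();p=o["tool_pos"];print(p,toolmove(np.array((.4962,.2376,.010))-p,o).round(1))
d,m=avg("top",5)
cv2.imwrite("pics/wg.png",np.hstack([rect(d,m,(.517,.222),-36,.028,120,90,3),cv2.resize(snap("scene")["image"][235:325,200:310],(330,270))])[:,:,::-1])
E
```

```text
t: 26.15
tool_pos: [0.4949, 0.2377, 0.1298]
tool_rot: [-1.011, -2.974, 0.0]
contact_force: [0.1, -1.1, -0.9]
opening: 0.0556
grip_force: 0.0
t: 27.15
tool_pos: [0.4953, 0.238, 0.1018]
tool_rot: [1.009, 2.975, 0.0]
contact_force: [-0.2, 0.2, 0.2]
opening: 0.0558
grip_force: 0.0
jig mm -242.8 532.3 101.8 tx 0.00 ty 0.01 fx -0.2 fy 0.1 fz 0.2 H 142.5 open 55.8 t 27.1
[0.495309   0.23795149 0.10182621] [-0.9  0.3 91.8]
```

View pics/wg.png

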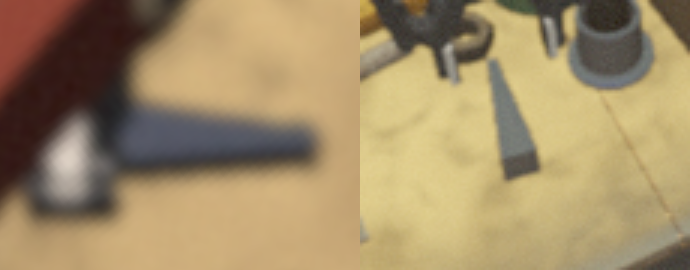

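The wedge nose is at col 315 (+45 mm), as expected, and the fingers straddle it. Descend and grip.

```bash
python3 -m handwheel '[{"gripper":-0.3,"offset":[0,0,40],"rotation":[0,0,0]},{"gripper":-0.3,"offset":[0,0,75],"rotation":[0,0,0]},{"gripper":-0.3,"offset":[0,0,90],"rotation":[0,0,0]},{"gripper":-0.3,"offset":[0,0,92],"rotation":[0,0,0]},{"gripper":-0.3,"offset":[0,0,92],"rotation":[0,0,0]},{"gripper":0.8,"offset":[0,0,92],"rotation":[0,0,0]},{"gripper":0.8,"offset":[0,0,92],"rotation":[0,0,0]},{"gripper":0.8,"offset":[0,0,92],"rotation":[0,0,0]}]' 60
python3 -m handwheel '[{"gripper":0.8,"offset":[0,0,0],"rotation":[0,0,0]},{"gripper":0.8,"offset":[0,0,0],"rotation":[0,0,0]},{"gripper":0.8,"offset":[0,0,0],"rotation":[0,0,0]},{"gripper":0.8,"offset":[0,0,0],"rotation":[0,0,0]},{"gripper":0.8,"offset":[0,0,0],"rotation":[0,0,0]},{"gripper":0.8,"offset":[0,0,0],"rotation":[0,0,0]},{"gripper":0.8,"offset":[0,0,0],"rotation":[0,0,0]},{"gripper":0.8,"offset":[0,0,0],"rotation":[0,0,0]}]' 60
python3 -c "from h import *; jf()"
python3 -m handwheel '[{"gripper":0.8,"offset":[0,0,-20],"rotation":[0,0,0]},{"gripper":0.8,"offset":[0,0,-70],"rotation":[0,0,0]},{"gripper":0.8,"offset":[0,0,-130],"rotation":[0,0,0]},{"gripper":0.8,"offset":[0,0,-190],"rotation":[0,0,0]},{"gripper":0.8,"offset":[0,0,-250],"rotation":[0,0,0]},{"gripper":0.8,"offset":[0,0,-310],"rotation":[0,0,0]},{"gripper":0.8,"offset":[0,0,-370],"rotation":[0,0,0]},{"gripper":0.8,"offset":[0,0,-390],"rotation":[0,0,0]}]' 60
python3 - <<'E'
from h import *
jf();o=ctrl.get_obs();p=o["tool_pos"]
ex=np.array([.8926,-.4509]);ey=np.array([.4509,.8926]);t=np.array([.472,-.3466])-.125*ex-.0313*ey
print(p,t)
for q in[(.52,.05,.40),(.50,-.12,.40),(*t,.40),(*t,.1)]: print(toolmove(np.array(q)-p,o).round())
E
```

```text
t: 28.45
tool_pos: [0.4964, 0.2384, 0.0114]
tool_rot: [1.008, 2.973, 0.003]
contact_force: [-0.4, 0.4, 6.7]
opening: 0.0219
grip_force: 58.5
t: 29.45
tool_pos: [0.4964, 0.2384, 0.0114]
tool_rot: [1.008, 2.973, 0.002]
contact_force: [-1.6, -1.0, 7.3]
opening: 0.0223
grip_force: 58.5
jig mm -242.0 533.2 11.4 tx -0.05 ty 0.20 fx -1.0 fy -1.6 fz 7.3 H 142.5 open 22.3 t 29.4
t: 30.45
tool_pos: [0.4957, 0.2381, 0.4057]
tool_rot: [1.007, 2.969, 0.008]
contact_force: [0.4, 0.6, -2.7]
opening: 0.0219
grip_force: 59.0
jig mm -242.5 532.6 405.7 tx 0.04 ty 0.05 fx 0.1 fy 0.7 fz -2.7 H 142.5 open 21.9 t 30.4
[0.49572714 0.23813007 0.40570031] [ 0.34631183 -0.31817588]
[-134. -135.    5.]
[-221. -282.    5.]
[-220. -533.    3.]
[-218. -534.  303.]
```

```bash
python3 -m handwheel '[{"gripper":0.8,"offset":[-40,-40,0],"rotation":[0,0,-0.05]},{"gripper":0.8,"offset":[-80,-80,0],"rotation":[0,0,-0.1]},{"gripper":0.8,"offset":[-120,-122,0],"rotation":[0,0,-0.15]},{"gripper":0.8,"offset":[-150,-170,0],"rotation":[0,0,-0.187]},{"gripper":0.8,"offset":[-180,-222,0],"rotation":[0,0,-0.187]},{"gripper":0.8,"offset":[-210,-275,0],"rotation":[0,0,-0.187]},{"gripper":0.8,"offset":[-220,-330,0],"rotation":[0,0,-0.187]},{"gripper":0.8,"offset":[-220,-390,0],"rotation":[0,0,-0.187]}]' 60
python3 -m handwheel '[{"gripper":0.8,"offset":[0,-60,0],"rotation":[0,0,0]},{"gripper":0.8,"offset":[0,-120,0],"rotation":[0,0,0]},{"gripper":0.8,"offset":[0,-120,0],"rotation":[0,0,0]},{"gripper":0.8,"offset":[0,-120,0],"rotation":[0,0,0]},{"gripper":0.8,"offset":[0,-120,0],"rotation":[0,0,0]},{"gripper":0.8,"offset":[0,-120,0],"rotation":[0,0,0]},{"gripper":0.8,"offset":[0,-120,0],"rotation":[0,0,0]},{"gripper":0.8,"offset":[0,-120,0],"rotation":[0,0,0]}]' 60
python3 - <<'E'
from h import *
jf();o=ctrl.get_obs();p=o["tool_pos"]
ex=np.array([.8926,-.4509]);ey=np.array([.4509,.8926])
for x in(-.140,-.134):
  t=np.array([.472,-.3466])+x*ex-.0313*ey
  print(toolmove(np.array((*t,.10))-p,o).round(1))
E
```

```text
t: 31.45
tool_pos: [0.4312, -0.2067, 0.3973]
tool_rot: [-0.726, -3.053, -0.002]
contact_force: [-0.8, -1.2, -2.0]
opening: 0.0222
grip_force: 59.1
t: 32.45
tool_pos: [0.379, -0.3122, 0.3999]
tool_rot: [0.725, 3.057, -0.0]
contact_force: [0.3, 0.7, -2.2]
opening: 0.0218
grip_force: 59.3
jig mm -98.5 -11.3 399.9 tx 0.02 ty 0.04 fx -0.0 fy 0.8 fz -2.2 H 153.3 open 21.8 t 32.5
[ 41.6 -19.9 299.9]
[ 35.6 -19.9 299.9]
```

```bash
python3 -m handwheel '[{"gripper":0.8,"offset":[30,-15,20],"rotation":[0,0,0]},{"gripper":0.8,"offset":[42,-20,70],"rotation":[0,0,0]},{"gripper":0.8,"offset":[42,-20,130],"rotation":[0,0,0]},{"gripper":0.8,"offset":[42,-20,190],"rotation":[0,0,0]},{"gripper":0.8,"offset":[42,-20,250],"rotation":[0,0,0]},{"gripper":0.8,"offset":[42,-20,310],"rotation":[0,0,0]},{"gripper":0.8,"offset":[42,-20,340],"rotation":[0,0,0]},{"gripper":0.8,"offset":[42,-20,350],"rotation":[0,0,0]}]' 60
python3 - <<'E'
from h import *
jf()
d,m=avg("top",4)
s,n=avg("scene",4)
M=np.zeros((560,800,3),np.uint8)
M[:270,:450]=rect(d,m,(.36,-.26),-26.8,.05,225,135,2);M[280:560,:400]=cv2.resize(n[120:190,350:450],(400,280))
M[:270,460:760]=rect(d,m,(.384,-.243),-131.5,.038,100,90,3)
cv2.imwrite("pics/ap.png",M[:,:,::-1])
E
```

```text
t: 33.45
tool_pos: [0.3312, -0.3101, 0.0475]
tool_rot: [-0.726, -3.053, -0.004]
contact_force: [0.2, 0.3, -2.3]
opening: 0.0217
grip_force: 59.2
jig mm -142.1 -30.9 47.5 tx -0.01 ty 0.04 fx 0.0 fy 0.3 fz -2.3 H 153.3 open 21.7 t 33.5
```

View pics/ap.png

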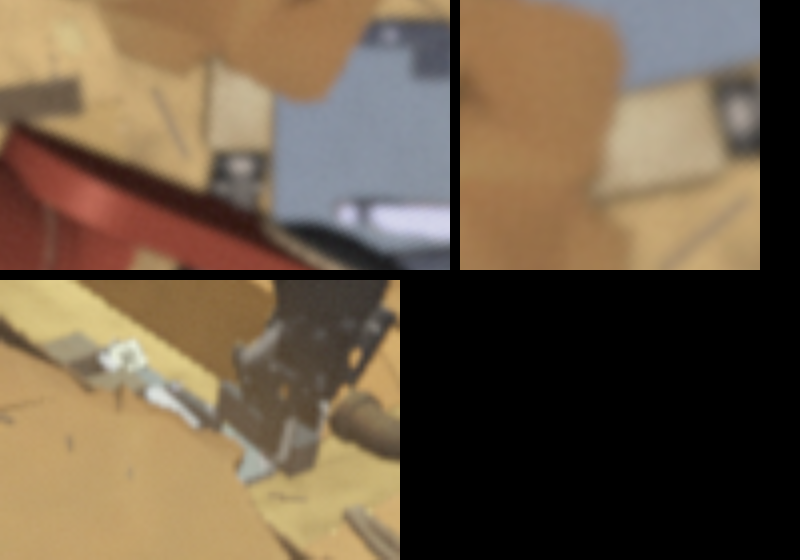

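The wedge is poised before the slot, clear of everything. The block now lies roughly along the jig's y, with its free end near jig (-135, +16). Lowering onto the plate, then feeding forward by feel.

```bash
python3 -m handwheel '[{"gripper":0.8,"offset":[0,0,10],"rotation":[0,0,0]},{"gripper":0.8,"offset":[0,0,18],"rotation":[0,0,0]},{"gripper":0.8,"offset":[0,0,22],"rotation":[0,0,0]},{"gripper":0.8,"offset":[0,0,24.5],"rotation":[0,0,0]},{"gripper":0.8,"offset":[0,0,24.5],"rotation":[0,0,0]},{"gripper":0.8,"offset":[0,0,24.5],"rotation":[0,0,0]},{"gripper":0.8,"offset":[0,0,24.5],"rotation":[0,0,0]},{"gripper":0.8,"offset":[0,0,24.5],"rotation":[0,0,0]}]' 60
python3 -c "from h import *; jf()"
```

```text
t: 34.85
tool_pos: [0.3323, -0.3117, 0.0255]
tool_rot: [0.727, 3.056, -0.0]
contact_force: [0.2, 0.7, -2.4]
opening: 0.0221
grip_force: 59.3
jig mm -140.4 -31.8 25.5 tx 0.04 ty 0.06 fx -0.1 fy 0.7 fz -2.4 H 153.3 open 22.1 t 34.9
```

```bash
python3 -m handwheel '[{"gripper":0.8,"offset":[0,0.5,2.5],"rotation":[0,0,0]},{"gripper":0.8,"offset":[-6,0.5,2.5],"rotation":[0,0,0]},{"gripper":0.8,"offset":[-12,0.5,2.5],"rotation":[0,0,0]},{"gripper":0.8,"offset":[-18,0.5,2.5],"rotation":[0,0,0]},{"gripper":0.8,"offset":[-23,0.5,2.5],"rotation":[0,0,0]},{"gripper":0.8,"offset":[-27,0.5,2.5],"rotation":[0,0,0]},{"gripper":0.8,"offset":[-30,0.5,2.5],"rotation":[0,0,0]},{"gripper":0.8,"offset":[-30,0.5,2.5],"rotation":[0,0,0]}]' 60
python3 -c "from h import *; jf()"
```

```text
t: 35.85
tool_pos: [0.3592, -0.3252, 0.0229]
tool_rot: [-0.727, -3.056, 0.002]
contact_force: [-3.7, -3.4, -2.5]
opening: 0.0221
grip_force: 59.6
jig mm -110.3 -31.7 22.9 tx -0.80 ty 0.25 fx -1.8 fy -4.7 fz -2.5 H 153.2 open 22.1 t 35.9
```

Light sideways contact from the jaw side; shifting 1.5 mm toward the abutment and continuing.

```bash
python3 -m handwheel '[{"gripper":0.8,"offset":[2,0,0],"rotation":[0,0,0]},{"gripper":0.8,"offset":[2,-1.5,0],"rotation":[0,0,0]},{"gripper":0.8,"offset":[0,-1.5,0],"rotation":[0,0,0]},{"gripper":0.8,"offset":[-2,-1.5,0],"rotation":[0,0,0]},{"gripper":0.8,"offset":[-4,-1.5,0],"rotation":[0,0,0]},{"gripper":0.8,"offset":[-6,-1.5,0],"rotation":[0,0,0]},{"gripper":0.8,"offset":[-6,-1.5,0],"rotation":[0,0,0]},{"gripper":0.8,"offset":[-6,-1.5,0],"rotation":[0,0,0]}]' 60
python3 -c "from h import *; jf()"
```

```text
t: 36.85
tool_pos: [0.364, -0.3288, 0.0228]
tool_rot: [0.727, 3.056, -0.0]
contact_force: [-3.4, -3.4, -2.0]
opening: 0.0221
grip_force: 59.5
jig mm -104.4 -32.8 22.8 tx -0.75 ty 0.30 fx -1.5 fy -4.6 fz -2.0 H 153.2 open 22.1 t 36.9
```

```bash
python3 -m handwheel '[{"gripper":0.8,"offset":[0,-1,0],"rotation":[0,0,0]},{"gripper":0.8,"offset":[0,-2,0],"rotation":[0,0,0]},{"gripper":0.8,"offset":[0,-2,0],"rotation":[0,0,0]},{"gripper":0.8,"offset":[-2,-2,0],"rotation":[0,0,0]},{"gripper":0.8,"offset":[-4,-2,0],"rotation":[0,0,0]},{"gripper":0.8,"offset":[-4,-2,0],"rotation":[0,0,0]},{"gripper":0.8,"offset":[-4,-2,0],"rotation":[0,0,0]},{"gripper":0.8,"offset":[-4,-2,0],"rotation":[0,0,0]}]' 60
python3 -c "from h import *; jf()
o=ctrl.get_obs();print(o['wrist_torque'])"
```

```text
t: 37.85
tool_pos: [0.3653, -0.3304, 0.0217]
tool_rot: [-0.725, -3.052, -0.005]
contact_force: [-4.8, 4.4, -0.2]
opening: 0.0223
grip_force: 59.2
jig mm -102.6 -33.7 21.7 tx 0.32 ty 0.94 fx -6.2 fy 1.8 fz -0.2 H 153.3 open 22.3 t 37.9
[ 0.70573963  0.6915919  -0.0927133 ]
```

Resistance now comes from both sides, so the wedge is at the end of its free travel. Release and retreat upward.

```bash
python3 -m handwheel '[{"gripper":0.8,"offset":[0,0.4,0],"rotation":[0,0,0]},{"gripper":-0.15,"offset":[0,0.4,0],"rotation":[0,0,0]},{"gripper":-0.15,"offset":[0,0.4,0],"rotation":[0,0,0]},{"gripper":-0.15,"offset":[0,0.4,0],"rotation":[0,0,0]},{"gripper":-0.15,"offset":[0,0.4,-15],"rotation":[0,0,0]},{"gripper":-0.15,"offset":[0,0.4,-50],"rotation":[0,0,0]},{"gripper":-0.15,"offset":[0,0.4,-110],"rotation":[0,0,0]},{"gripper":-0.15,"offset":[0,0.4,-170],"rotation":[0,0,0]}]' 60
python3 -m handwheel '[{"gripper":-0.15,"offset":[-40,0,-60],"rotation":[0,0,0.15]},{"gripper":-0.15,"offset":[-80,0,-120],"rotation":[0,0,0.3]},{"gripper":-0.15,"offset":[-120,30,-160],"rotation":[0,0,0.45]},{"gripper":-0.15,"offset":[-130,80,-160],"rotation":[0,0,0.6]},{"gripper":-0.15,"offset":[-130,135,-160],"rotation":[0,0,0.75]},{"gripper":-0.15,"offset":[-130,190,-160],"rotation":[0,0,0.9]},{"gripper":-0.15,"offset":[-130,245,-160],"rotation":[0,0,1.05]},{"gripper":-0.15,"offset":[-130,300,-160],"rotation":[0,0,1.2]}]' 60
python3 - <<'E'
from h import *
jf()
d,m=avg("top",6); np.save("/tmp/m.npy",m)
O=np.array([.472,-.3466]);ex=np.array([.8926,-.4509]);ey=np.array([.4509,.8926])
# block: low-saturation pale mask, rectified at .038 in jig frame around (-130,50)
def comps(c,z,L,W,cond,mn=150):
    r=rect(d,m,O+c[0]/1e3*ex+c[1]/1e3*ey,-26.8,z,L,W,2); h=cv2.cvtColor(r,cv2.COLOR_RGB2HSV).astype(int)
    k=cv2.morphologyEx(cond(r.astype(int),h).astype(np.uint8),cv2.MORPH_OPEN,np.ones((3,3)))
    n,l,st,ce=cv2.connectedComponentsWithStats(k)
    for i in range(1,n):
        if st[i,4]>mn:
            ys,xs=np.nonzero(l==i);P=np.c_[c[0]-L/2+(xs+.5)/2,c[1]+W/2-(ys+.5)/2].astype(np.float32)
            print(st[i,4]/4,"ctr",P.mean(0).round(1),"x",P[:,0].min(),P[:,0].max(),"y",P[:,1].min(),P[:,1].max(),"box",cv2.boxPoints(cv2.minAreaRect(P)).round(1).tolist())
print("block");comps((-135,40),.038,120,120,lambda r,h:(h[...,1]<90)&(r[...,0]>r[...,2]+25)&(r[...,0]>150))
print("wedge");comps((-90,-32),.038,120,70,lambda r,h:(r[...,2]>r[...,0]+4)&(r[...,0]<115))
g=rect(d,m,O-.115*ex-.032*ey,-26.8,.038,100,60,1)
for y in range(8,52,4):print(32-(y+.5)+(-34),[tuple(v) for v in g[y,20:80:10].tolist()])
E
```

```text
t: 38.85
tool_pos: [0.3667, -0.3317, 0.1956]
tool_rot: [0.726, 3.056, -0.001]
contact_force: [1.2, -1.6, 0.3]
opening: 0.0487
grip_force: 0.0
t: 39.85
tool_pos: [0.6184, -0.1207, 0.3545]
tool_rot: [2.329, 2.105, 0.002]
contact_force: [0.6, -0.8, 0.2]
opening: 0.0492
grip_force: 0.0
jig mm 28.8 267.7 354.5 tx 0.02 ty -0.03 fx 0.9 fy -0.4 fz 0.2 H 84.2 open 49.2 t 39.9
block
1181.25 ctr [-130.8   36.4] x -146.75 -112.75 y 15.25 60.75 box [[-149.1999969482422, 18.899999618530273], [-115.30000305175781, 15.100000381469727], [-110.5, 57.29999923706055], [-144.39999389648438, 61.20000076293945]]
40.25 ctr [-87.2  47.8] x -95.75 -81.25 y 42.75 55.75 box [[-96.19999694824219, 43.29999923706055], [-92.9000015258789, 39.599998474121094], [-78.4000015258789, 52.5], [-81.69999694824219, 56.20000076293945]]
wedge
44.75 ctr [-67.4  -9.2] x -71.75 -62.25 y -13.25 -6.75 box [[-71.80000305175781, -13.199999809265137], [-62.20000076293945, -13.199999809265137], [-62.20000076293945, -6.800000190734863], [-71.80000305175781, -6.800000190734863]]
1914.25 ctr [-78.  -31.4] x -117.25 -30.25 y -46.75 -14.25
[... 591 characters left out ...]
165, 138, 98), (170, 141, 99), (83, 85, 96), (83, 85, 99), (83, 87, 99)]
-30.5 [(187, 156, 109), (159, 133, 97), (165, 137, 96), (82, 85, 98), (85, 88, 101), (85, 88, 101)]
-34.5 [(189, 158, 112), (159, 134, 100), (164, 136, 96), (83, 84, 97), (85, 88, 101), (85, 88, 101)]
-38.5 [(182, 155, 109), (168, 140, 102), (170, 141, 100), (85, 87, 99), (88, 91, 103), (91, 94, 106)]
-42.5 [(170, 143, 105), (175, 146, 102), (172, 142, 101), (106, 103, 108), (116, 119, 132), (115, 121, 134)]
-46.5 [(166, 139, 101), (175, 145, 102), (170, 141, 100), (140, 130, 124), (147, 149, 163), (141, 149, 162)]
-50.5 [(179, 149, 105), (169, 139, 99), (165, 137, 96), (150, 134, 117), (160, 156, 160), (156, 153, 157)]
```

The wedge sits with its butt at x≈-117, mid -72, exactly its free-start position. The block's visible end is at jig (-132,17), its axis 83.5° in the jig frame. Now fetch the block near that end.

Run:
```python
from h import *
o=ctrl.get_obs();p=o["tool_pos"]
print(toolmove(np.array((.3687,-.2609,.20))-p,o).round())
```

```text
[-161. -235.  153.]
```

```bash
python3 -m handwheel '[{"gripper":-0.3,"offset":[-30,-45,0],"rotation":[0,0,0.1]},{"gripper":-0.3,"offset":[-60,-90,0],"rotation":[0,0,0.2]},{"gripper":-0.3,"offset":[-90,-135,0],"rotation":[0,0,0.3]},{"gripper":-0.3,"offset":[-120,-180,0],"rotation":[0,0,0.4]},{"gripper":-0.3,"offset":[-150,-220,20],"rotation":[0,0,0.48]},{"gripper":-0.3,"offset":[-161,-235,70],"rotation":[0,0,0.48]},{"gripper":-0.3,"offset":[-161,-235,120],"rotation":[0,0,0.48]},{"gripper":-0.3,"offset":[-161,-235,153],"rotation":[0,0,0.48]}]' 60
python3 -m handwheel '[{"gripper":-0.3,"offset":[0,0,20],"rotation":[0,0,0]},{"gripper":-0.3,"offset":[0,0,40],"rotation":[0,0,0]},{"gripper":-0.3,"offset":[0,0,60],"rotation":[0,0,0]},{"gripper":-0.3,"offset":[0,0,80],"rotation":[0,0,0]},{"gripper":-0.3,"offset":[0,0,100],"rotation":[0,0,0]},{"gripper":-0.3,"offset":[0,0,115],"rotation":[0,0,0]},{"gripper":-0.3,"offset":[0,0,125],"rotation":[0,0,0]},{"gripper":-0.3,"offset":[0,0,125],"rotation":[0,0,0]}]' 60
python3 -c "
from h import *
jf()
o=ctrl.get_obs();p=o['tool_pos'];print(p,toolmove(np.array((.3687,-.2609,.013))-p,o).round(1))"
```

```text
t: 41.15
tool_pos: [0.3665, -0.2607, 0.1975]
tool_rot: [-2.762, -1.494, 0.001]
contact_force: [0.4, -0.1, -1.2]
opening: 0.0556
grip_force: 0.0
t: 42.15
tool_pos: [0.3681, -0.2601, 0.0743]
tool_rot: [-2.76, -1.498, 0.001]
contact_force: [-0.8, -0.1, -0.1]
opening: 0.0556
grip_force: 0.0
jig mm -131.8 30.3 74.3 tx 0.05 ty -0.06 fx -0.7 fy -0.5 fz -0.1 H 57.0 open 55.6 t 42.1
[ 0.36806496 -0.26010604  0.07425149] [-0.3  1.  61.3]
```

```bash
python3 -m handwheel '[{"gripper":-0.3,"offset":[0,0,8],"rotation":[0,0,0]},{"gripper":-0.3,"offset":[0,0,15],"rotation":[0,0,0]},{"gripper":-0.3,"offset":[0,0,20],"rotation":[0,0,0]},{"gripper":-0.3,"offset":[0,0,25],"rotation":[0,0,0]},{"gripper":-0.3,"offset":[0,0,30],"rotation":[0,0,0]},{"gripper":-0.3,"offset":[0,0,35],"rotation":[0,0,0]},{"gripper":-0.3,"offset":[0,0,40],"rotation":[0,0,0]},{"gripper":-0.3,"offset":[0,0,40],"rotation":[0,0,0]}]' 60
python3 -c "from h import *; jf()"
```

```text
t: 43.15
tool_pos: [0.3682, -0.2599, 0.0342]
tool_rot: [-2.76, -1.498, 0.001]
contact_force: [0.2, 0.2, -0.1]
opening: 0.0553
grip_force: 0.0
jig mm -131.7 30.6 34.2 tx -0.05 ty 0.01 fx 0.1 fy 0.3 fz -0.1 H 57.0 open 55.3 t 43.1
```

No contact. Down the last 21 mm and grip firmly.

```bash
python3 -m handwheel '[{"gripper":-0.3,"offset":[0,0,10],"rotation":[0,0,0]},{"gripper":-0.3,"offset":[0,0,18],"rotation":[0,0,0]},{"gripper":-0.3,"offset":[0,0,21],"rotation":[0,0,0]},{"gripper":-0.3,"offset":[0,0,21],"rotation":[0,0,0]},{"gripper":0.7,"offset":[0,0,21],"rotation":[0,0,0]},{"gripper":0.7,"offset":[0,0,21],"rotation":[0,0,0]},{"gripper":0.7,"offset":[0,0,21],"rotation":[0,0,0]},{"gripper":0.7,"offset":[0,0,21],"rotation":[0,0,0]}]' 90
python3 -c "from h import *; jf()"
python3 -m handwheel '[{"gripper":0.7,"offset":[0,0,0],"rotation":[0,0,0]},{"gripper":0.7,"offset":[0,0,-20],"rotation":[0,0,0]},{"gripper":0.7,"offset":[0,0,-50],"rotation":[0,0,0]},{"gripper":0.7,"offset":[0,0,-90],"rotation":[0,0,0]},{"gripper":0.7,"offset":[0,0,-130],"rotation":[0,0,0]},{"gripper":0.7,"offset":[0,0,-170],"rotation":[0,0,0]},{"gripper":0.7,"offset":[0,0,-190],"rotation":[0,0,0]},{"gripper":0.7,"offset":[0,0,-190],"rotation":[0,0,0]}]' 90
python3 -c "
from h import *
jf()
o=ctrl.get_obs();p=o['tool_pos']
ex=np.array([.8926,-.4509]);ey=np.array([.4509,.8926]);t=np.array([.472,-.3466])-.200*ex-.033*ey
print(p,t,toolmove(np.array((*t,.20))-p,o).round(1))"
```

```text
t: 44.15
tool_pos: [0.369, -0.2607, 0.0145]
tool_rot: [2.76, 1.498, 0.001]
contact_force: [-0.3, -0.1, 3.9]
opening: 0.0306
grip_force: 89.2
jig mm -130.7 30.2 14.5 tx 0.01 ty 0.10 fx -0.2 fy -0.2 fz 3.9 H 57.0 open 30.6 t 44.1
t: 45.15
tool_pos: [0.3689, -0.2605, 0.2043]
tool_rot: [2.759, 1.498, 0.001]
contact_force: [0.3, -1.4, -1.6]
opening: 0.031
grip_force: 88.6
jig mm -130.9 30.4 204.3 tx -0.03 ty 0.02 fx 0.9 fy -1.1 fz -1.6 H 57.0 open 31.0 t 45.1
[ 0.36887616 -0.26049762  0.20433013] [ 0.2786003 -0.2858758] [-70.4 -61.9   4.3]
```

```bash
python3 -m handwheel '[{"gripper":0.7,"offset":[-10,-8,-20],"rotation":[0,0,0.17]},{"gripper":0.7,"offset":[-20,-16,-20],"rotation":[0,0,0.34]},{"gripper":0.7,"offset":[-30,-26,-20],"rotation":[0,0,0.51]},{"gripper":0.7,"offset":[-40,-36,-20],"rotation":[0,0,0.68]},{"gripper":0.7,"offset":[-50,-46,-20],"rotation":[0,0,0.85]},{"gripper":0.7,"offset":[-60,-54,-20],"rotation":[0,0,1.02]},{"gripper":0.7,"offset":[-70,-62,-20],"rotation":[0,0,1.19]},{"gripper":0.7,"offset":[-70,-62,-20],"rotation":[0,0,1.36]}]' 90
python3 -c "
from h import *
jf()
o=ctrl.get_obs();p=o['tool_pos']
ex=np.array([.8926,-.4509]);ey=np.array([.4509,.8926]);t=np.array([.472,-.3466])-.200*ex-.033*ey
print(toolmove(np.array((*t,.06))-p,o).round(1))"
```

```text
t: 46.15
tool_pos: [0.2771, -0.2843, 0.2206]
tool_rot: [-3.084, 0.581, 0.006]
contact_force: [0.0, 0.9, -1.5]
opening: 0.0309
grip_force: 88.9
jig mm -202.0 -32.3 220.6 tx 0.01 ty 0.03 fx -0.4 fy 0.9 fz -1.5 H -21.3 open 30.9 t 46.1
[  2.6   1.4 160.6]
```

```bash
python3 - <<'E'
from h import *
d=snap("top");O=np.array([.472,-.3466])
for u,v in[(422.7,280),(414,298),(418,300),(340+105/2.6,160+300/2.6),(340+225/2.6,160+370/2.6)]:
  w=pt(d,u,v,.01);r=w[:2]-O;print(w.round(3),"jig",(r@[.8926,-.4509]*1e3).round(),(r@[.4509,.8926]*1e3).round())
E
python3 -m handwheel '[{"gripper":0.7,"offset":[2,1,30],"rotation":[0,0,0.096]},{"gripper":0.7,"offset":[2,1,70],"rotation":[0,0,0.096]},{"gripper":0.7,"offset":[2,1,110],"rotation":[0,0,0.096]},{"gripper":0.7,"offset":[2,1,130],"rotation":[0,0,0.096]},{"gripper":0.7,"offset":[2,1,140],"rotation":[0,0,0.096]},{"gripper":0.7,"offset":[2,1,140],"rotation":[0,0,0.096]},{"gripper":0.7,"offset":[2,1,140],"rotation":[0,0,0.096]},{"gripper":0.7,"offset":[2,1,140],"rotation":[0,0,0.096]}]' 90
python3 -c "from h import *; jf()"
```

```text
[ 0.283 -0.322  0.01 ] jig -180.0 -64.0
[ 0.235 -0.297  0.01 ] jig -234.0 -62.0
[ 0.23  -0.307  0.01 ] jig -234.0 -74.0
[ 0.297 -0.208  0.01 ] jig -218.0 45.0
[ 0.223 -0.33   0.01 ] jig -230.0 -97.0
t: 47.2
tool_pos: [0.2804, -0.2875, 0.0849]
tool_rot: [3.057, -0.717, 0.003]
contact_force: [0.1, 0.1, -1.1]
opening: 0.0311
grip_force: 88.8
jig mm -197.7 -33.6 84.9 tx -0.01 ty 0.12 fx 0.0 fy 0.2 fz -1.1 H -26.4 open 31.1 t 47.2
```

```bash
python3 -m handwheel '[{"gripper":0.7,"offset":[0,0.5,20],"rotation":[0,0,0.007]},{"gripper":0.7,"offset":[0,0.5,38],"rotation":[0,0,0.007]},{"gripper":0.7,"offset":[0,0.5,50],"rotation":[0,0,0.007]},{"gripper":0.7,"offset":[0,0.5,54],"rotation":[0,0,0.007]},{"gripper":0.7,"offset":[4,0.5,54],"rotation":[0,0,0.007]},{"gripper":0.7,"offset":[8,0.5,54],"rotation":[0,0,0.007]},{"gripper":0.7,"offset":[10,0.5,54],"rotation":[0,0,0.007]},{"gripper":0.7,"offset":[10,0.5,54],"rotation":[0,0,0.007]}]' 90
python3 -c "from h import *; jf()"
python3 -m handwheel '[{"gripper":0.7,"offset":[2,0,0],"rotation":[0,0,0]},{"gripper":0.7,"offset":[4,0,0],"rotation":[0,0,0]},{"gripper":0.7,"offset":[6,0,0],"rotation":[0,0,0]},{"gripper":0.7,"offset":[8,0,0],"rotation":[0,0,0]},{"gripper":0.7,"offset":[10,0,0],"rotation":[0,0,0]},{"gripper":0.7,"offset":[12,0,0],"rotation":[0,0,0]},{"gripper":0.7,"offset":[12,0,0],"rotation":[0,0,0]},{"gripper":0.7,"offset":[12,0,0],"rotation":[0,0,0]}]' 90
python3 -c "from h import *; jf()"
```

```text
t: 48.2
tool_pos: [0.2877, -0.2933, 0.0341]
tool_rot: [3.055, -0.726, -0.009]
contact_force: [-15.9, 8.7, 28.1]
opening: 0.0308
grip_force: 92.6
jig mm -188.5 -35.5 34.1 tx -0.05 ty 3.17 fx -18.1 fy 0.6 fz 28.1 H -26.7 open 30.8 t 48.2
t: 49.2
tool_pos: [0.2957, -0.2976, 0.0339]
tool_rot: [3.056, -0.725, -0.022]
contact_force: [-26.0, 13.3, 36.7]
opening: 0.031
grip_force: 93.7
jig mm -179.5 -35.8 33.9 tx -0.39 ty 5.18 fx -29.2 fy 0.2 fz 36.7 H -26.7 open 31.0 t 49.2
```

Unexpected upward force, so back off right away.

```bash
python3 -m handwheel '[{"gripper":0.7,"offset":[-2,0,-5],"rotation":[0,0,0]},{"gripper":0.7,"offset":[-6,0,-10],"rotation":[0,0,0]},{"gripper":0.7,"offset":[-12,0,-16],"rotation":[0,0,0]},{"gripper":0.7,"offset":[-12,0,-16],"rotation":[0,0,0]},{"gripper":0.7,"offset":[-12,0,-16],"rotation":[0,0,0]},{"gripper":0.7,"offset":[-12,0,-16],"rotation":[0,0,0]},{"gripper":0.7,"offset":[-12,0,-16],"rotation":[0,0,0]},{"gripper":0.7,"offset":[-12,0,-16],"rotation":[0,0,0]}]' 90
python3 - <<'E'
from h import *
jf();o=ctrl.get_obs();print(R.from_rotvec(o["tool_rot"]).as_matrix()[:,2].round(3))
d,m=avg("top",4);s,n=avg("scene",4)
O=np.array([.472,-.3466]);ex=np.array([.8926,-.4509]);ey=np.array([.4509,.8926])
for nm,dd,im in(("top",d,m),("scene",s,n)):
  for lbl,X in(("tcp",o["tool_pos"]),("front end est",[*(o["tool_pos"][:2]+.065*ex),o["tool_pos"][2]+.005]),("wedge butt",[*(O-.117*ex-.033*ey),.038])): print(nm,lbl,proj(dd,X)[0].round(1))
g=rect(d,m,O-.11*ex-.032*ey,-26.8,.038,120,90,1)
for y in range(15,75,5):print((-32+45-(y+.5)),[(x-170,*g[y,x].tolist()) for x in range(20,112,10)])
def white(dd,im,nm):
  h=cv2.cvtColor(im,cv2.COLOR_RGB2HSV).astype(int);k=((h[...,1]<90)&(h[...,2]>140)).astype(np.uint8)
  c,l,st,ce=cv2.connectedComponentsWithStats(k)
  for i in range(1,c):
    if 15<st[i,4]<1500 and 350<ce[i,0]<480 and 120<ce[i,1]<330:print(nm,st[i],ce[i].round(1),im[l==i].mean(0).round())
white(d,m,"top");white(s,n,"scene")
E
```

```text
t: 50.2
tool_pos: [0.2887, -0.2916, 0.0457]
tool_rot: [-3.056, 0.729, 0.0]
contact_force: [-0.3, 0.3, -1.3]
opening: 0.0312
grip_force: 88.9
jig mm -188.4 -33.6 45.7 tx -0.02 ty 0.03 fx -0.4 fy 0.1 fz -1.3 H -26.8 open 31.2 t 50.2
[-0.  0. -1.]
top tcp [413.9 278.6]
top front end est [424.4 256.2]
top wedge butt [424.1 253.9]
scene tcp [433.7 172.9]
scene front end est [417.7 159.3]
scene wedge butt [415.2 161.8]
-2.5 [(-150, 203, 172, 120), (-140, 200, 170, 120), (-130, 178, 148, 104), (-120, 174, 145, 102), (-110, 136, 143, 157), (-100, 136, 146, 161), (-90, 139, 148, 162), (-80, 136, 145, 159), (-70, 132, 141, 154), (-60, 132, 141, 155)]
-7.5 [(-150, 203, 171, 121), (-140, 199, 169, 118), (-130, 176, 148, 104), (-120, 172, 144, 100), (-110, 134, 140, 154), (-100, 138, 147, 161), (-90, 138, 147, 162), (-80, 130, 134, 144), (-70, 97, 101, 111), (-60, 115, 117, 129)]
-12.5 [(-150, 191, 161, 114), (-140, 187, 157, 110), (-130, 168, 141, 100), (-120, 169, 140, 100), (-110, 119, 125, 136), (-100, 129, 138, 151), (-90, 135, 143, 155), (-80, 166, 166, 184), (-70, 124, 124, 142), (-60, 181
[... 1962 characters left out ...]
441 118  20   5  47] [451.4 120.6] [150. 146. 137.]
scene [361 133  65  39 398] [387.  145.5] [178. 169. 143.]
scene [424 143   9   7  27] [427.9 146. ] [151. 142. 128.]
scene [417 155   5   6  19] [419.6 157.3] [189. 173. 128.]
scene [430 163  78  82 683] [459.1 211.8] [180. 164. 135.]
scene [428 200  15  68 189] [438.1 230. ] [172. 156. 129.]
scene [340 208  79  40 215] [379.2 227.6] [162. 144. 121.]
scene [354 213   9   7  37] [358.  215.4] [178. 154. 118.]
scene [370 212  13   7  26] [375.6 214.7] [178. 154. 117.]
scene [362 216   7   4  16] [365.2 217.5] [185. 160. 121.]
scene [359 223   8   4  23] [362.9 224.9] [175. 153. 117.]
scene [386 291  49  35 742] [403.9 305.8] [168. 147. 113.]
```

The contact comes from a raised sheet (about 20 mm high) in front of the jig, under the block. I'll tap from higher: block bottom ~23 mm, which still overlaps the wedge (10–38 mm) by 15 mm.

```bash
python3 -m handwheel '[{"gripper":0.7,"offset":[0,0,4],"rotation":[0,0,0]},{"gripper":0.7,"offset":[0,0,8.5],"rotation":[0,0,0]},{"gripper":0.7,"offset":[0,0,8.5],"rotation":[0,0,0]},{"gripper":0.7,"offset":[2,0,8.5],"rotation":[0,0,0]},{"gripper":0.7,"offset":[4,0,8.5],"rotation":[0,0,0]},{"gripper":0.7,"offset":[6,0,8.5],"rotation":[0,0,0]},{"gripper":0.7,"offset":[8,0,8.5],"rotation":[0,0,0]},{"gripper":0.7,"offset":[8,0,8.5],"rotation":[0,0,0]}]' 90
python3 -c "from h import *; jf()"
```

```text
t: 51.6
tool_pos: [0.2959, -0.2954, 0.0374]
tool_rot: [3.056, -0.729, 0.0]
contact_force: [-0.2, 0.4, -1.9]
opening: 0.0308
grip_force: 88.9
jig mm -180.3 -33.7 37.4 tx 0.01 ty 0.03 fx -0.4 fy 0.3 fz -1.9 H -26.8 open 30.8 t 51.6
```

```bash
python3 -m handwheel '[{"gripper":0.7,"offset":[1.5,0,0],"rotation":[0,0,0]},{"gripper":0.7,"offset":[3,0,0],"rotation":[0,0,0]},{"gripper":0.7,"offset":[4.5,0,0],"rotation":[0,0,0]},{"gripper":0.7,"offset":[6,0,0],"rotation":[0,0,0]},{"gripper":0.7,"offset":[7.5,0,0],"rotation":[0,0,0]},{"gripper":0.7,"offset":[9,0,0],"rotation":[0,0,0]},{"gripper":0.7,"offset":[9,0,0],"rotation":[0,0,0]},{"gripper":0.7,"offset":[9,0,0],"rotation":[0,0,0]}]' 90
python3 -c "from h import *; jf()"
```

```text
t: 52.6
tool_pos: [0.3022, -0.2981, 0.0369]
tool_rot: [-3.054, 0.728, 0.009]
contact_force: [-7.8, 5.2, 4.7]
opening: 0.0306
grip_force: 89.8
jig mm -173.4 -33.3 36.9 tx 0.07 ty 1.23 fx -9.4 fy 1.1 fz 4.7 H -26.8 open 30.6 t 52.6
```

```bash
cat >> h.py <<'E'
def butt():
    d,m=avg("top",4);O=np.array([.472,-.3466]);ex=np.array([.8926,-.4509]);ey=np.array([.4509,.8926])
    g=rect(d,m,O-.10*ex-.030*ey,-26.8,.038,80,24,2).astype(int)
    for y in(4,12,20,28,36,44): print("y",-30+12-y/2,"R",g[y,:,0][0:120:4].tolist())
E
python3 -c "from h import *; butt()"
python3 -m handwheel '[{"gripper":0.7,"offset":[1,0,-1],"rotation":[0,0,0]},{"gripper":0.7,"offset":[2.5,0,-1],"rotation":[0,0,0]},{"gripper":0.7,"offset":[4,0,-1],"rotation":[0,0,0]},{"gripper":0.7,"offset":[5.5,0,-1],"rotation":[0,0,0]},{"gripper":0.7,"offset":[7,0,-1],"rotation":[0,0,0]},{"gripper":0.7,"offset":[8,0,-1],"rotation":[0,0,0]},{"gripper":0.7,"offset":[8,0,-1],"rotation":[0,0,0]},{"gripper":0.7,"offset":[8,0,-1],"rotation":[0,0,0]}]' 90
python3 -c "from h import *; jf(); butt()"
```

```text
y -20.0 R [44, 48, 49, 47, 50, 56, 59, 68, 83, 101, 119, 129, 136, 139, 133, 117, 95, 79, 71, 69, 68, 68, 67, 64, 61, 63, 65, 64, 67, 73]
y -24.0 R [38, 33, 29, 28, 30, 32, 28, 36, 54, 70, 95, 118, 132, 145, 151, 141, 122, 101, 87, 84, 82, 81, 81, 80, 78, 80, 79, 79, 78, 76]
y -28.0 R [74, 64, 48, 39, 38, 35, 32, 32, 29, 35, 42, 48, 62, 76, 86, 96, 92, 84, 81, 81, 81, 83, 84, 84, 85, 84, 86, 85, 84, 85]
y -32.0 R [131, 120, 105, 86, 64, 51, 44, 39, 37, 35, 33, 30, 31, 32, 32, 34, 39, 48, 53, 60, 69, 75, 79, 82, 82, 84, 85, 85, 86, 85]
y -36.0 R [124, 134, 133, 128, 120, 104, 86, 68, 55, 48, 41, 37, 37, 33, 31, 32, 30, 29, 30, 34, 42, 51, 59, 68, 76, 80, 84, 86, 88, 87]
y -40.0 R [95, 96, 103, 118, 134, 137, 130, 125, 115, 100, 89, 71, 53, 45, 42, 36, 37, 36, 33, 29, 28, 30, 36, 42, 55, 72, 86, 97, 101, 101]
t: 53.8
tool_pos: [0.3083, -0.3006, 0.0372]
tool_rot: [-3.052, 0.727, 0.013]
contact_force: [-10.2, 6.7, 4.8]
opening: 0.0305
grip_force: 89.8
jig mm -166.8 -32.8 37.2 tx 0.18 ty 1.77 fx -12.2 fy 1.4 fz 4.8 H -26.8 open 30.5 t 53.8
y -20.0 R [76, 63, 53, 45, 45, 46, 46, 47, 50, 51, 57, 70, 83, 98, 115, 127, 134, 133, 122, 103, 87, 77, 72, 71, 70, 68, 67, 66, 69, 73]
y -24.0 R [100, 88, 70, 54, 44, 37, 31, 29, 29, 30, 32, 38, 46, 59, 79, 95, 113, 126, 122, 109, 93, 82, 82, 82, 81, 81, 81, 81, 81, 81]
y -28.0 R [104, 114, 113, 102, 93, 77, 61, 52, 40, 35, 34, 33, 32, 31, 32, 40, 51, 55, 60, 61, 57, 63, 72, 75, 80, 82, 83, 83, 83, 85]
y -32.0 R [76, 92, 108, 124, 135, 131, 121, 99, 80, 65, 52, 45, 40, 36, 34, 32, 31, 30, 30, 27, 29, 35, 42, 51, 57, 67, 76, 81, 82, 82]
y -36.0 R [98, 90, 88, 96, 110, 123, 131, 136, 136, 127, 112, 90, 71, 58, 49, 46, 41, 36, 35, 33, 31, 32, 31, 31, 33, 39, 50, 61, 70, 77]
y -40.0 R [135, 131, 120, 111, 104, 96, 99, 113, 132, 144, 143, 136, 124, 112, 104, 85, 68, 60, 48, 42, 41, 37, 35, 33, 31, 30, 31, 37, 48, 57]
```

The block is driving the wedge: butt -117 → -108 → -101. Continue.

```bash
python3 -m handwheel '[{"gripper":0.7,"offset":[1.5,-0.3,0],"rotation":[0,0,0]},{"gripper":0.7,"offset":[3,-0.3,0],"rotation":[0,0,0]},{"gripper":0.7,"offset":[4.5,-0.3,0],"rotation":[0,0,0]},{"gripper":0.7,"offset":[6,-0.3,0],"rotation":[0,0,0]},{"gripper":0.7,"offset":[7.5,-0.3,0],"rotation":[0,0,0]},{"gripper":0.7,"offset":[8,-0.3,0],"rotation":[0,0,0]},{"gripper":0.7,"offset":[8,-0.3,0],"rotation":[0,0,0]},{"gripper":0.7,"offset":[8,-0.3,0],"rotation":[0,0,0]}]' 100
python3 -c "from h import *; jf()"
python3 -m handwheel '[{"gripper":0.7,"offset":[1,0,0],"rotation":[0,0,0]},{"gripper":0.7,"offset":[2,0,0],"rotation":[0,0,0]},{"gripper":0.7,"offset":[3,0,0],"rotation":[0,0,0]},{"gripper":0.7,"offset":[4,0,0],"rotation":[0,0,0]},{"gripper":0.7,"offset":[5,0,0],"rotation":[0,0,0]},{"gripper":0.7,"offset":[6,0,0],"rotation":[0,0,0]},{"gripper":0.7,"offset":[6,0,0],"rotation":[0,0,0]},{"gripper":0.7,"offset":[6,0,0],"rotation":[0,0,0]}]' 100
python3 -c "from h import *; jf()"
```

```text
t: 55.0
tool_pos: [0.3153, -0.3035, 0.0371]
tool_rot: [-3.051, 0.726, 0.016]
contact_force: [-11.8, 9.4, 7.7]
opening: 0.0308
grip_force: 99.3
jig mm -159.3 -32.2 37.1 tx 0.40 ty 2.05 fx -14.8 fy 3.0 fz 7.7 H -26.8 open 30.8 t 55.0
t: 56.0
tool_pos: [0.3193, -0.3052, 0.0371]
tool_rot: [-3.049, 0.725, 0.022]
contact_force: [-17.9, 13.2, 13.5]
opening: 0.0303
grip_force: 100.2
jig mm -155.0 -31.9 37.1 tx 0.47 ty 3.04 fx -21.9 fy 3.8 fz 13.5 H -26.8 open 30.3 t 56.0
```

```bash
python3 -m handwheel '[{"gripper":0.7,"offset":[-3,0,-1],"rotation":[0,0,0]},{"gripper":0.7,"offset":[-3,0,-1],"rotation":[0,0,0]},{"gripper":0.7,"offset":[1,0,-1],"rotation":[0,0,0]},{"gripper":0.7,"offset":[4,0,-1],"rotation":[0,0,0]},{"gripper":0.7,"offset":[6,0,-1],"rotation":[0,0,0]},{"gripper":0.7,"offset":[6,0,-1],"rotation":[0,0,0]},{"gripper":0.7,"offset":[6,0,-1],"rotation":[0,0,0]},{"gripper":0.7,"offset":[6,0,-1],"rotation":[0,0,0]}]' 110
python3 -c "from h import *; jf()"
python3 -m handwheel '[{"gripper":0.7,"offset":[-6,0,0],"rotation":[0,0,0]},{"gripper":0.7,"offset":[-6,0,0],"rotation":[0,0,0]},{"gripper":0.7,"offset":[-1,0,0],"rotation":[0,0,0]},{"gripper":0.7,"offset":[3,0,0],"rotation":[0,0,0]},{"gripper":0.7,"offset":[3,0,0],"rotation":[0,0,0]},{"gripper":0.7,"offset":[3,0,0],"rotation":[0,0,0]},{"gripper":0.7,"offset":[3,0,0],"rotation":[0,0,0]},{"gripper":0.7,"offset":[3,0,0],"rotation":[0,0,0]}]' 110
python3 -c "from h import *; jf(); butt()"
```

```text
t: 57.0
tool_pos: [0.3228, -0.3072, 0.0377]
tool_rot: [-3.048, 0.725, 0.031]
contact_force: [-26.2, 14.8, 17.4]
opening: 0.0304
grip_force: 111.4
jig mm -150.9 -32.1 37.7 tx 0.32 ty 4.25 fx -30.0 fy 1.4 fz 17.4 H -26.7 open 30.4 t 57.0
t: 58.0
tool_pos: [0.3235, -0.3077, 0.0375]
tool_rot: [-3.047, 0.724, 0.041]
contact_force: [-36.0, 19.9, 23.9]
opening: 0.0308
grip_force: 112.2
jig mm -150.1 -32.2 37.5 tx 0.11 ty 5.84 fx -41.1 fy 1.6 fz 23.9 H -26.7 open 30.8 t 58.0
y -20.0 R [58, 52, 52, 52, 52, 51, 52, 56, 67, 81, 91, 93, 90, 79, 65, 53, 43, 40, 38, 37, 38, 41, 46, 47, 49, 54, 54, 57, 64, 70]
y -24.0 R [98, 87, 78, 71, 64, 60, 56, 53, 60, 70, 83, 97, 105, 104, 92, 78, 65, 50, 39, 35, 34, 33, 31, 30, 30, 27, 29, 34, 38, 49]
y -28.0 R [135, 131, 124, 116, 110, 96, 83, 75, 66, 61, 63, 72, 88, 98, 103, 108, 109, 104, 89, 71, 61, 49, 41, 38, 34, 34, 32, 29, 31, 30]
y -32.0 R [142, 141, 140, 141, 139, 133, 127, 117, 109, 102, 91, 81, 74, 72, 78, 93, 109, 119, 120, 120, 114, 102, 85, 68, 58, 50, 42, 37, 35, 34]
y -36.0 R [141, 141, 142, 142, 142, 141, 140, 139, 139, 136, 132, 126, 117, 108, 99, 92, 88, 91, 100, 115, 131, 136, 132, 122, 111, 101, 86, 71, 62, 51]
y -40.0 R [142, 142, 143, 143, 141, 140, 141, 143, 143, 143, 141, 142, 140, 138, 137, 131, 125, 121, 110, 105, 106, 107, 112, 122, 135, 144, 145, 136, 115, 100]
```

The wedge stopped dead (TCP -150.1 as predicted, 41 N). Back off, lift, and return the block to its free spot on the bench.

```bash
python3 -m handwheel '[{"gripper":0.7,"offset":[-8,0,0],"rotation":[0,0,0]},{"gripper":0.7,"offset":[-20,0,0],"rotation":[0,0,0]},{"gripper":0.7,"offset":[-35,0,-5],"rotation":[0,0,0]},{"gripper":0.7,"offset":[-35,0,-50],"rotation":[0,0,0]},{"gripper":0.7,"offset":[-35,0,-110],"rotation":[0,0,0]},{"gripper":0.7,"offset":[-35,0,-165],"rotation":[0,0,0]},{"gripper":0.7,"offset":[-35,0,-185],"rotation":[0,0,-0.1]},{"gripper":0.7,"offset":[-35,0,-185],"rotation":[0,0,-0.25]}]' 90
python3 - <<'E'
from h import *
jf();o=ctrl.get_obs();p=o['tool_pos']
print(toolmove(np.array((.3687,-.2609,.22))-p,o).round(1))
E
```

```text
t: 59.2
tool_pos: [0.3018, -0.299, 0.2285]
tool_rot: [3.117, -0.334, 0.01]
contact_force: [-0.6, -0.3, -2.1]
opening: 0.0307
grip_force: 108.8
jig mm -173.4 -34.3 228.5 tx 0.03 ty 0.06 fx -0.4 fy -0.5 fz -2.1 H -12.2 open 30.7 t 59.2
[ 57.2 -51.5   8.6]
```

Remaining turn -12.2 → 57: -1.208.

```bash
python3 -m handwheel '[{"gripper":0.7,"offset":[8,-7,0],"rotation":[0,0,-0.17]},{"gripper":0.7,"offset":[16,-14,0],"rotation":[0,0,-0.34]},{"gripper":0.7,"offset":[25,-22,0],"rotation":[0,0,-0.51]},{"gripper":0.7,"offset":[34,-30,0],"rotation":[0,0,-0.68]},{"gripper":0.7,"offset":[42,-38,0],"rotation":[0,0,-0.85]},{"gripper":0.7,"offset":[50,-45,0],"rotation":[0,0,-1.02]},{"gripper":0.7,"offset":[57,-51,0],"rotation":[0,0,-1.15]},{"gripper":0.7,"offset":[57,-51,0],"rotation":[0,0,-1.208]}]' 90
python3 -m handwheel '[{"gripper":0.7,"offset":[0,0,40],"rotation":[0,0,0]},{"gripper":0.7,"offset":[0,0,90],"rotation":[0,0,0]},{"gripper":0.7,"offset":[0,0,130],"rotation":[0,0,0]},{"gripper":0.7,"offset":[0,0,160],"rotation":[0,0,0]},{"gripper":0.7,"offset":[0,0,180],"rotation":[0,0,0]},{"gripper":0.7,"offset":[0,0,195],"rotation":[0,0,0]},{"gripper":0.7,"offset":[0,0,200],"rotation":[0,0,0]},{"gripper":0.7,"offset":[0,0,200],"rotation":[0,0,0]}]' 90
python3 -c "from h import *; jf()"
```

```text
t: 60.2
tool_pos: [0.3681, -0.26, 0.2252]
tool_rot: [2.76, 1.496, 0.002]
contact_force: [-0.7, 0.9, -1.4]
opening: 0.0304
grip_force: 108.8
t: 61.2
tool_pos: [0.3675, -0.2602, 0.0248]
tool_rot: [2.764, 1.492, 0.001]
contact_force: [0.2, 0.4, -0.4]
opening: 0.0306
grip_force: 108.9
jig mm -132.3 30.0 24.8 tx -0.06 ty -0.05 fx 0.0 fy 0.5 fz -0.4 H 56.7 open 30.6 t 61.2
```

```bash
python3 -m handwheel '[{"gripper":0.7,"offset":[0,0,3],"rotation":[0,0,0]},{"gripper":0.7,"offset":[0,0,6],"rotation":[0,0,0]},{"gripper":0.7,"offset":[0,0,8],"rotation":[0,0,0]},{"gripper":0.7,"offset":[0,0,9.5],"rotation":[0,0,0]},{"gripper":0.7,"offset":[0,0,10],"rotation":[0,0,0]},{"gripper":0.7,"offset":[0,0,10],"rotation":[0,0,0]},{"gripper":0.7,"offset":[0,0,10],"rotation":[0,0,0]},{"gripper":0.7,"offset":[0,0,10],"rotation":[0,0,0]}]' 60
python3 -c "from h import *; jf()"
python3 -m handwheel '[{"gripper":-0.3,"offset":[0,0,0],"rotation":[0,0,0]},{"gripper":-0.3,"offset":[0,0,0],"rotation":[0,0,0]},{"gripper":-0.3,"offset":[0,0,0],"rotation":[0,0,0]},{"gripper":-0.3,"offset":[0,0,-20],"rotation":[0,0,0]},{"gripper":-0.3,"offset":[0,0,-70],"rotation":[0,0,0]},{"gripper":-0.3,"offset":[0,0,-130],"rotation":[0,0,0]},{"gripper":-0.3,"offset":[0,0,-190],"rotation":[0,0,0]},{"gripper":-0.3,"offset":[0,0,-250],"rotation":[0,0,0]}]' 60
python3 - <<'E'
from h import *
jf();o=ctrl.get_obs();p=o['tool_pos']
for t in[(.50,-.12,.42),(.52,.02,.42)]:print(toolmove(np.array(t)-p,o).round(1))
E
```

```text
t: 62.2
tool_pos: [0.3671, -0.2598, 0.0144]
tool_rot: [-2.764, -1.492, 0.0]
contact_force: [-0.7, 0.5, 2.0]
opening: 0.0305
grip_force: 109.4
jig mm -132.8 30.2 14.4 tx 0.07 ty 0.42 fx -0.8 fy 0.1 fz 2.0 H 56.7 open 30.5 t 62.2
t: 63.2
tool_pos: [0.3669, -0.2596, 0.2663]
tool_rot: [2.764, 1.492, 0.0]
contact_force: [0.1, -0.4, -0.9]
opening: 0.0555
grip_force: 0.0
jig mm -133.0 30.2 266.3 tx -0.01 ty -0.01 fx 0.3 fy -0.3 fz -0.9 H 56.7 open 55.5 t 63.2
[ 189.8   34.7 -153.7]
[ 317.8  -25.4 -153.8]
```

```bash
python3 -m handwheel '[{"gripper":-0.3,"offset":[45,5,-60],"rotation":[0,0,0]},{"gripper":-0.3,"offset":[95,15,-110],"rotation":[0,0,0]},{"gripper":-0.3,"offset":[150,25,-140],"rotation":[0,0,0]},{"gripper":-0.3,"offset":[200,25,-154],"rotation":[0,0,0]},{"gripper":-0.3,"offset":[250,5,-154],"rotation":[0,0,0]},{"gripper":-0.3,"offset":[290,-15,-154],"rotation":[0,0,-0.05]},{"gripper":-0.3,"offset":[318,-25,-154],"rotation":[0,0,-0.11]},{"gripper":-0.3,"offset":[318,-25,-154],"rotation":[0,0,-0.11]}]' 60
python3 - <<'E'
from h import *
jf()
d,m=avg("top",6);s,n=avg("scene",6)
np.savez("/tmp/rd.npz",m=m,n=n)
O=np.array([.472,-.3466]);ex=np.array([.8926,-.4509]);ey=np.array([.4509,.8926])
# wedge + jaw check
g=rect(d,m,O-.06*ex-.030*ey,-26.8,.038,120,60,2).astype(int)
for y in(40,56,72): print("wedge y",-30+30-y/2,"R",g[y,:,0][20:140:4].tolist())
g=rect(d,m,O-.0*ex-.0*ey,-26.8,.042,220,180,2).astype(int)
print("stub/jaw profile x=0 y from +75:",g[30:230:5,220].sum(1).tolist());print("x=58",g[30:230:5,336].sum(1).tolist())
# reader: dark pixels
for nm,im,x0,x1,y0,y1 in(("scene",n,255,310,190,275),("top",m,235,275,185,225)):
    h=im[y0:y1,x0:x1].astype(int);k=(h.max(2)<70)
    print(nm)
    for y in range(0,y1-y0,3):
        xs=np.nonzero(k[y])[0]
        if len(xs):print(y+y0,xs.min()+x0,xs.max()+x0,len(xs))
t=m[190:222,238:272].astype(int).sum(2)//3
print(t[::2,::2])
E
```

```text
t: 64.2
tool_pos: [0.5209, 0.0214, 0.4181]
tool_rot: [-2.676, -1.646, 0.0]
contact_force: [-0.0, -0.4, -0.2]
opening: 0.0554
grip_force: 0.0
jig mm -122.3 350.5 418.1 tx -0.01 ty 0.03 fx 0.2 fy -0.4 fz -0.2 H 63.2 open 55.4 t 64.2
wedge y -20.0 R [138, 138, 138, 140, 139, 138, 139, 137, 131, 121, 98, 76, 71, 73, 78, 79, 77, 77, 75, 75, 76, 75, 73, 74, 73, 81, 93, 99, 100, 107]
wedge y -28.0 R [139, 139, 138, 139, 141, 141, 141, 139, 134, 118, 95, 76, 71, 77, 82, 83, 83, 84, 83, 83, 84, 84, 84, 85, 86, 85, 84, 84, 84, 85]
wedge y -36.0 R [139, 139, 140, 141, 140, 140, 140, 140, 136, 122, 105, 88, 81, 84, 84, 85, 86, 86, 86, 88, 87, 86, 87, 88, 86, 84, 85, 85, 87, 92]
stub/jaw profile x=0 y from +75: [376, 368, 349, 338, 327, 320, 325, 333, 337, 335, 337, 340, 343, 344, 345, 348, 352, 357, 357, 356, 353, 348, 344, 344, 353, 361, 364, 363, 362, 363, 367, 382, 439, 534, 597, 583, 510, 449, 415, 377]
x=58 [310, 316, 312, 328, 349, 351, 342, 334, 334, 334, 338, 339, 338, 339, 341, 343, 347, 352, 353, 353, 352, 350, 346, 346, 347, 355, 363, 360, 364, 362, 362, 371, 394, 441, 492, 496, 448, 
[... 824 characters left out ...]
108  70  78 115 108  79  66  90 110 116 124 130 131 131 131]
 [ 47  48  48  43  43  48  48  50  47  63  70  73  82 105 110 110 112]
 [ 41  41  42  41  41  41  43  42  42  43  41  42  42  47  48  48  50]
 [ 47  44  42  43  42  44  41  42  42  41  42  41  41  42  42  42  42]
 [ 85  85  84  78  74  71  66  60  57  55  51  51  48  43  45  43  43]
 [108 116 118 115 115 117 116 117 116 113 106 103  95  90  88  82  71]
 [100 110 116 113 116 122 121 124 127 129 128 127 128 128 127 119 107]
 [ 97 104 112 111 115 122 122 123 124 126 128 129 129 130 127 116 107]
 [ 96 101 106 112 114 119 123 122 123 125 126 127 130 129 125 110 102]
 [ 94  97 104 109 113 117 121 122 123 124 125 126 128 128 121 101  97]]
```

The wedge's butt top edge now reads about -85, the fully-home value, and the jaw is against both stubs. Now the reader: solve its axis and the cup centre from both views.

Run:
```python
from h import *
from scipy.optimize import least_squares
z=np.load("/tmp/rd.npz");d=snap("top");s=snap("scene")
P=pt(d,249.2,199.3,.136);print("rear top",P,proj(s,P)[0])
a=np.linspace(0,2*np.pi,60)
def circ(c,r,h):return np.c_[c[0]+r*np.cos(a),c[1]+r*np.sin(a),np.full(60,h)]
def res(c):
    f=proj(s,circ(c,.034,0));r=proj(s,circ(c,.025,.05))
    return [f[:,0].min()-270,f[:,0].max()-298.3,f[:,1].max()-263.5,r[:,0].min()-274.3,r[:,0].max()-293.3]
q=least_squares(res,[.49,.128]);print("cup",q.x,np.round(q.fun,1))
for b in(P[:2],q.x):print("vertical axis u at z .136,.09,.05:",proj(s,[[*b,.136],[*b,.09],[*b,.05]]).round(1).tolist())
# bluish-grey cup pixels in the scene
im=z["n"].astype(int);sub=im[232:270,262:306]
k=(sub[...,2]>sub[...,0]-8)&(sub.max(2)>60)
for y in range(0,38,2):
    xs=np.nonzero(k[y])[0]; print(y+232,(xs.min()+262,xs.max()+262) if len(xs) else None,end=" ")
print()
for y in range(204,246,3):print(y,im[y,266:300:2].sum(1).tolist())
```

```text
rear top [0.49606918 0.12737852 0.136     ] [279.59245358 210.08516123]
cup [0.49493906 0.12261428] [-0.2  1.  -0.1 -2.1  1.4]
vertical axis u at z .136,.09,.05: [[279.6, 210.1], [280.8, 225.6], [281.8, 238.2]]
vertical axis u at z .136,.09,.05: [[281.4, 208.9], [282.5, 224.5], [283.5, 237.0]]
232 None 234 None 236 (np.int64(273), np.int64(290)) 238 (np.int64(291), np.int64(291)) 240 (np.int64(273), np.int64(292)) 242 (np.int64(273), np.int64(292)) 244 (np.int64(273), np.int64(291)) 246 (np.int64(274), np.int64(288)) 248 (np.int64(281), np.int64(295)) 250 (np.int64(271), np.int64(296)) 252 (np.int64(270), np.int64(296)) 254 (np.int64(270), np.int64(296)) 256 (np.int64(271), np.int64(296)) 258 (np.int64(271), np.int64(294)) 260 (np.int64(273), np.int64(293)) 262 (np.int64(275), np.int64(289)) 264 None 266 None 268 None 
204 [462, 422, 410, 451, 396, 519, 347, 189, 196, 199, 199, 280, 411, 415, 412, 416, 419]
207 [447, 368, 481, 486, 498, 320, 224, 247, 198, 194, 227, 375, 414, 412, 415, 423, 426]
210 [540, 539, 534, 484, 200, 212, 452, 478, 447, 192, 195, 374, 415, 413, 412, 414, 424]
[... 290 characters left out ...]
 205, 132, 128, 127, 139, 137, 136, 124, 219, 192, 190, 188, 194, 196]
225 [224, 205, 198, 182, 146, 136, 149, 154, 156, 142, 145, 186, 186, 185, 187, 191, 190]
228 [200, 204, 200, 182, 151, 128, 142, 140, 137, 143, 137, 227, 324, 180, 189, 184, 188]
231 [198, 204, 193, 192, 167, 137, 133, 147, 136, 141, 133, 220, 479, 426, 197, 179, 191]
234 [203, 204, 195, 202, 250, 142, 137, 146, 148, 139, 133, 138, 339, 460, 433, 212, 174]
237 [195, 225, 335, 334, 242, 132, 136, 133, 147, 134, 129, 117, 196, 325, 457, 429, 228]
240 [452, 475, 465, 325, 183, 133, 125, 132, 129, 128, 124, 118, 196, 299, 437, 478, 468]
243 [426, 474, 477, 312, 260, 147, 126, 129, 126, 122, 126, 146, 290, 227, 419, 459, 449]
```

The rear end triangulates consistently at (.496,.1275,.136) and the lean is small. Go and grip the reader.

```bash
python3 -m handwheel '[{"gripper":-0.3,"offset":[42,-35,0],"rotation":[0,0,0]},{"gripper":-0.3,"offset":[84,-70,10],"rotation":[0,0,0]},{"gripper":-0.3,"offset":[84,-70,70],"rotation":[0,0,0]},{"gripper":-0.3,"offset":[84,-70,120],"rotation":[0,0,0]},{"gripper":-0.3,"offset":[84,-70,170],"rotation":[0,0,0]},{"gripper":-0.3,"offset":[84,-70,200],"rotation":[0,0,0]},{"gripper":-0.3,"offset":[84,-70,220],"rotation":[0,0,0]},{"gripper":-0.3,"offset":[84,-70,220],"rotation":[0,0,0]}]' 50
python3 - <<'E'
from h import *
jf();o=ctrl.get_obs();p=o['tool_pos'];print(p,toolmove(np.array((.496,.1275,.085))-p,o).round(1))
s,n=avg("scene",3);r=proj(s,[[.496,.1275,.136]])[0];print(n[209:212,276:285].sum(2).tolist())
E
```

```text
t: 65.9
tool_pos: [0.4957, 0.1263, 0.197]
tool_rot: [-2.677, -1.641, 0.004]
contact_force: [-0.1, 0.6, 0.3]
opening: 0.0558
grip_force: 0.0
jig mm -192.0 432.8 197.0 tx -0.00 ty -0.03 fx -0.3 fy 0.5 fz 0.3 H 63.0 open 55.8 t 65.9
[0.49574255 0.12630356 0.19699795] [ 1.30e+00 -1.00e-01  1.12e+02]
[[200, 327, 430, 474, 486, 477, 431, 307, 199], [218, 380, 473, 496, 490, 493, 455, 329, 201], [195, 329, 444, 475, 484, 462, 395, 285, 185]]
```

```bash
python3 -m handwheel '[{"gripper":-0.3,"offset":[1,0,20],"rotation":[0,0,0]},{"gripper":-0.3,"offset":[1,0,50],"rotation":[0,0,0]},{"gripper":-0.3,"offset":[1,0,80],"rotation":[0,0,0]},{"gripper":-0.3,"offset":[1,0,100],"rotation":[0,0,0]},{"gripper":-0.3,"offset":[1,0,112],"rotation":[0,0,0]},{"gripper":-0.3,"offset":[1,0,112],"rotation":[0,0,0]},{"gripper":-0.3,"offset":[1,0,112],"rotation":[0,0,0]},{"gripper":-0.3,"offset":[1,0,112],"rotation":[0,0,0]}]' 50
python3 -c "from h import *; jf()"
python3 -m handwheel '[{"gripper":0.6,"offset":[0,0,0],"rotation":[0,0,0]},{"gripper":0.6,"offset":[0,0,0],"rotation":[0,0,0]},{"gripper":0.6,"offset":[0,0,0],"rotation":[0,0,0]},{"gripper":0.6,"offset":[0,0,0],"rotation":[0,0,0]},{"gripper":0.6,"offset":[0,0,0],"rotation":[0,0,0]},{"gripper":0.6,"offset":[0,0,0],"rotation":[0,0,0]},{"gripper":0.6,"offset":[0,0,0],"rotation":[0,0,0]},{"gripper":0.6,"offset":[0,0,0],"rotation":[0,0,0]}]' 50
python3 -c "from h import *; jf(); print(ctrl.get_obs()['tool_pos'])"
```

```text
t: 67.05
tool_pos: [0.4978, 0.1273, 0.0875]
tool_rot: [2.678, 1.641, 0.003]
contact_force: [-0.9, 0.7, 0.8]
opening: 0.0554
grip_force: 0.0
jig mm -190.7 434.7 87.5 tx 0.02 ty -0.03 fx -1.1 fy 0.3 fz 0.8 H 63.0 open 55.4 t 67.0
t: 68.05
tool_pos: [0.497, 0.1276, 0.0871]
tool_rot: [-2.678, -1.642, -0.0]
contact_force: [-3.2, 0.6, 5.1]
opening: 0.031
grip_force: 49.1
jig mm -191.5 434.5 87.1 tx -0.05 ty 0.79 fx -3.1 fy -1.0 fz 5.1 H 63.0 open 31.0 t 68.0
[0.49697624 0.12759027 0.08707359]
```

```bash
python3 -m handwheel '[{"gripper":0.6,"offset":[0,0,-20],"rotation":[0,0,0]},{"gripper":0.6,"offset":[0,0,-60],"rotation":[0,0,0]},{"gripper":0.6,"offset":[0,0,-110],"rotation":[0,0,0]},{"gripper":0.6,"offset":[0,0,-160],"rotation":[0,0,0]},{"gripper":0.6,"offset":[0,0,-200],"rotation":[0,0,0]},{"gripper":0.6,"offset":[0,0,-215],"rotation":[0,0,0]},{"gripper":0.6,"offset":[0,0,-215],"rotation":[0,0,0]},{"gripper":0.6,"offset":[0,0,-215],"rotation":[0,0,0]}]' 50
python3 - <<'E'
from h import *
jf();o=ctrl.get_obs();p=o['tool_pos'];print(p)
s,n=avg("scene",6)
X=np.array([[*p[:2],p[2]+h] for h in(0,-.02,-.04,-.06,-.081)]);q=proj(s,X);print(q.round(1))
g=n.astype(int).sum(2)
for u,v in q:
    v=int(round(v));u=int(round(u));print(v,u,g[v,u-24:u+24:2].tolist())
E
```

```text
t: 69.05
tool_pos: [0.496, 0.1271, 0.2984]
tool_rot: [-2.677, -1.641, 0.006]
contact_force: [0.2, 0.1, -2.6]
opening: 0.0309
grip_force: 49.6
jig mm -192.1 433.6 298.4 tx -0.03 ty -0.05 fx 0.1 fy 0.1 fz -2.6 H 63.0 open 30.9 t 69.0
[0.49601932 0.1270776  0.29840342]
[[274.6 143.6]
 [275.3 152.9]
 [276.  161.9]
 [276.6 170.5]
 [277.3 179.2]]
144 275 [199, 224, 329, 340, 362, 362, 367, 361, 185, 176, 167, 326, 382, 222, 183, 208, 183, 280, 418, 421, 422, 400, 381, 391]
153 275 [191, 186, 241, 292, 235, 242, 239, 271, 268, 179, 177, 181, 187, 170, 192, 185, 187, 394, 423, 419, 419, 414, 419, 418]
162 276 [189, 190, 185, 190, 190, 207, 330, 362, 269, 168, 182, 191, 189, 186, 189, 188, 244, 422, 421, 421, 418, 419, 419, 420]
171 277 [183, 175, 182, 183, 188, 192, 194, 215, 230, 171, 180, 180, 192, 192, 193, 200, 290, 416, 420, 425, 423, 424, 425, 427]
179 277 [196, 169, 179, 186, 186, 191, 190, 192, 190, 191, 250, 284, 297, 287, 252, 208, 238, 416, 428, 424, 425, 422, 424, 426]
```

Lean in hand is under 1°. Compute the route and the scan pose.

Run:
```python
from h import *
o=ctrl.get_obs();p=o['tool_pos']
O=np.array([.472,-.3466]);ex=np.array([.8926,-.4509]);ey=np.array([.4509,.8926])
t=O-.0285*ex-.0435*ey;print(t)
for q in((.53,-.0,.42),(.50,-.2,.42),(*t,.30),(*t,.1584)):print(toolmove(np.array(q)-p,o).round(1))
```

```text
[ 0.42694675 -0.37257745]
[ -98.3   87.3 -119.7]
[-290.2  151.3 -119.6]
[-477.   164.7    0.5]
[-476.9  164.9  142.1]
```

```bash
python3 -m handwheel '[{"gripper":0.6,"offset":[-10,8,-60],"rotation":[0,0,0]},{"gripper":0.6,"offset":[-30,25,-115],"rotation":[0,0,0]},{"gripper":0.6,"offset":[-70,58,-125],"rotation":[0,0,0]},{"gripper":0.6,"offset":[-115,90,-125],"rotation":[0,0,0]},{"gripper":0.6,"offset":[-170,108,-125],"rotation":[0,0,0]},{"gripper":0.6,"offset":[-225,125,-125],"rotation":[0,0,0]},{"gripper":0.6,"offset":[-280,143,-125],"rotation":[0,0,0]},{"gripper":0.6,"offset":[-338,152,-125],"rotation":[0,0,0]}]' 50
python3 - <<'E'
from h import *
jf();o=ctrl.get_obs();p=o['tool_pos']
O=np.array([.472,-.3466]);ex=np.array([.8926,-.4509]);ey=np.array([.4509,.8926])
t=O-.0285*ex-.0435*ey
for q in((*t,.30),(*t,.1584)):print(toolmove(np.array(q)-p,o).round(1))
E
```

```text
t: 70.35
tool_pos: [0.4785, -0.2448, 0.4258]
tool_rot: [-2.678, -1.642, 0.0]
contact_force: [-0.1, -0.1, -1.2]
opening: 0.031
grip_force: 49.8
jig mm -40.1 93.8 425.8 tx -0.03 ty -0.03 fx -0.0 fy -0.1 fz -1.2 H 63.0 open 31.0 t 70.3
[-137.3   12.   125.8]
[-137.3   12.1  267.4]
```

```bash
python3 -m handwheel '[{"gripper":0.6,"offset":[-50,4,0],"rotation":[0,0,0]},{"gripper":0.6,"offset":[-100,9,0],"rotation":[-0.1,0,0]},{"gripper":0.6,"offset":[-137,12,30],"rotation":[-0.2,0,0]},{"gripper":0.6,"offset":[-137,12,70],"rotation":[-0.3,0,0]},{"gripper":0.6,"offset":[-137,12,110],"rotation":[-0.4,0,0]},{"gripper":0.6,"offset":[-137,12,150],"rotation":[-0.5,0,0]},{"gripper":0.6,"offset":[-137,12,180],"rotation":[-0.5236,0,0]},{"gripper":0.6,"offset":[-137,12,200],"rotation":[-0.5236,0,0]}]' 50
cat > tgt.py <<'E'
from h import *
jf();o=ctrl.get_obs();p=o['tool_pos'];m=R.from_rotvec(o["tool_rot"]).as_matrix()
O=np.array([.472,-.3466,0]);ex=np.array([.8926,-.4509,0]);ey=np.array([.4509,.8926,0]);n=-.5*ex+np.array([0,0,.8660])
tag=O+.052*ex-.0435*ey+[0,0,.019]
t=tag+.161*n
print("move",toolmove(t-p,o).round(1),"axis err deg",np.degrees(np.arccos(m[:,2]@-n)).round(2),"cross(tool)",(m.T@np.cross(m[:,2],-n)).round(4))
nose=p+.081*m[:,2];v=nose-tag;print("nose dist",np.linalg.norm(v).round(4),"off-axis",np.linalg.norm(v-v@n*n).round(4))
E
python3 tgt.py
```

```text
t: 71.35
tool_pos: [0.4266, -0.3696, 0.2236]
tool_rot: [2.28, 1.397, 0.373]
contact_force: [-0.5, 0.3, -2.0]
opening: 0.0311
grip_force: 49.9
jig mm -30.2 -41.0 223.6 tx 0.01 ty 0.33 fx -0.5 fy 0.0 fz -2.0 H 63.0 open 31.1 t 71.3
move [ -2.6 -31.   57.4] axis err deg 0.37 cross(tool) [-0.003   0.0008  0.    ]
nose dist 0.1408 off-axis 0.031
```

```bash
python3 -m handwheel '[{"gripper":0.6,"offset":[-1,-8,14],"rotation":[0,0,0]},{"gripper":0.6,"offset":[-2,-16,28],"rotation":[0,0,0]},{"gripper":0.6,"offset":[-2.5,-24,42],"rotation":[0,0,0]},{"gripper":0.6,"offset":[-2.5,-29,52],"rotation":[0,0,0]},{"gripper":0.6,"offset":[-2.5,-31,57],"rotation":[0,0,0]},{"gripper":0.6,"offset":[-2.5,-31,57],"rotation":[0,0,0]},{"gripper":0.6,"offset":[-2.5,-31,57],"rotation":[0,0,0]},{"gripper":0.6,"offset":[-2.5,-31,57],"rotation":[0,0,0]}]' 50
python3 tgt.py
```

```text
t: 72.35
tool_pos: [0.4281, -0.3738, 0.1623]
tool_rot: [2.276, 1.395, 0.374]
contact_force: [0.8, -0.8, -1.5]
opening: 0.0309
grip_force: 49.9
jig mm -26.9 -44.0 162.3 tx -0.02 ty 0.36 fx 1.0 fy -0.3 fz -1.5 H 63.0 open 30.9 t 72.3
move [ 0.5 -3.3  2.5] axis err deg 0.36 cross(tool) [0.0011 0.0021 0.    ]
nose dist 0.0826 off-axis 0.0034
```

Correct by [0.5,-3.3,2.5] and hold over two seconds.

```bash
python3 -m handwheel '[{"gripper":0.6,"offset":[0.3,-2,1.5],"rotation":[0,0,0]},{"gripper":0.6,"offset":[0.5,-3.3,2.5],"rotation":[0,0,0]},{"gripper":0.6,"offset":[0.5,-3.3,2.5],"rotation":[0,0,0]},{"gripper":0.6,"offset":[0.5,-3.3,2.5],"rotation":[0,0,0]},{"gripper":0.6,"offset":[0.5,-3.3,2.5],"rotation":[0,0,0]},{"gripper":0.6,"offset":[0.5,-3.3,2.5],"rotation":[0,0,0]},{"gripper":0.6,"offset":[0.5,-3.3,2.5],"rotation":[0,0,0]},{"gripper":0.6,"offset":[0.5,-3.3,2.5],"rotation":[0,0,0]}]' 50
python3 tgt.py
python3 -m handwheel '[{"gripper":0.6,"offset":[0,0,0],"rotation":[0,0,0]},{"gripper":0.6,"offset":[0,0,0],"rotation":[0,0,0]},{"gripper":0.6,"offset":[0,0,0],"rotation":[0,0,0]},{"gripper":0.6,"offset":[0,0,0],"rotation":[0,0,0]},{"gripper":0.6,"offset":[0,0,0],"rotation":[0,0,0]},{"gripper":0.6,"offset":[0,0,0],"rotation":[0,0,0]},{"gripper":0.6,"offset":[0,0,0],"rotation":[0,0,0]},{"gripper":0.6,"offset":[0,0,0],"rotation":[0,0,0]}]' 50
python3 -m handwheel '[{"gripper":0.6,"offset":[0,0,0],"rotation":[0,0,0]},{"gripper":0.6,"offset":[0,0,0],"rotation":[0,0,0]},{"gripper":0.6,"offset":[0,0,0],"rotation":[0,0,0]},{"gripper":0.6,"offset":[0,0,0],"rotation":[0,0,0]},{"gripper":0.6,"offset":[0,0,0],"rotation":[0,0,0]},{"gripper":0.6,"offset":[0,0,0],"rotation":[0,0,0]},{"gripper":0.6,"offset":[0,0,0],"rotation":[0,0,0]},{"gripper":0.6,"offset":[0,0,0],"rotation":[0,0,0]}]' 50
python3 tgt.py
```

```text
t: 73.35
tool_pos: [0.4266, -0.3723, 0.1576]
tool_rot: [2.277, 1.396, 0.374]
contact_force: [-0.4, 0.0, -1.4]
opening: 0.0311
grip_force: 49.9
jig mm -28.9 -43.3 157.6 tx 0.03 ty 0.38 fx -0.4 fy -0.2 fz -1.4 H 63.0 open 31.1 t 73.3
move [-0.2  0.8 -0.5] axis err deg 0.34 cross(tool) [-0.0001  0.0016  0.    ]
nose dist 0.0795 off-axis 0.0008
t: 74.35
tool_pos: [0.4267, -0.3722, 0.1576]
tool_rot: [2.277, 1.396, 0.374]
contact_force: [0.3, -0.7, -2.3]
opening: 0.0307
grip_force: 49.9
t: 75.35
tool_pos: [0.4266, -0.3723, 0.1576]
tool_rot: [2.277, 1.396, 0.374]
contact_force: [0.4, 0.1, -2.1]
opening: 0.0308
grip_force: 49.9
jig mm -28.9 -43.3 157.6 tx -0.02 ty 0.42 fx 0.3 fy 0.3 fz -2.1 H 63.0 open 30.8 t 75.3
move [-0.2  0.8 -0.5] axis err deg 0.34 cross(tool) [-0.      0.0016 -0.    ]
nose dist 0.0795 off-axis 0.0008
```

Held steady for over 2 s at 79.5 mm, 0.3° off square. Take the reader back.

```bash
python3 -m handwheel '[{"gripper":0.6,"offset":[0,15,-26],"rotation":[0,0,0]},{"gripper":0.6,"offset":[0,40,-69],"rotation":[0.05,0,0]},{"gripper":0.6,"offset":[0,70,-121],"rotation":[0.15,0,0]},{"gripper":0.6,"offset":[0,100,-173],"rotation":[0.25,0,0]},{"gripper":0.6,"offset":[0,130,-216],"rotation":[0.35,0,0]},{"gripper":0.6,"offset":[0,135,-228],"rotation":[0.45,0,0]},{"gripper":0.6,"offset":[0,135,-228],"rotation":[0.5236,0,0]},{"gripper":0.6,"offset":[0,135,-228],"rotation":[0.5236,0,0]}]' 50
python3 - <<'E'
from h import *
jf();o=ctrl.get_obs();p=o['tool_pos'];print(R.from_rotvec(o["tool_rot"]).as_matrix()[:,2].round(3))
for q in((.50,-.2,.42),(.53,0,.42),(.497,.1276,.42)):print(toolmove(np.array(q)-p,o).round(1))
E
```

```text
t: 76.35
tool_pos: [0.4301, -0.374, 0.4219]
tool_rot: [-2.678, -1.643, -0.001]
contact_force: [0.2, 0.1, -1.7]
opening: 0.031
grip_force: 50.3
jig mm -25.0 -43.3 421.9 tx 0.05 ty -0.00 fx 0.2 fy 0.2 fz -1.7 H 63.1 open 31.0 t 76.3
[ 0.  0. -1.]
[186.8 -16.6   2. ]
[378.6 -80.5   2.1]
[ 477.4 -167.7    2.2]
```

```bash
python3 -m handwheel '[{"gripper":0.6,"offset":[55,-5,0],"rotation":[0,0,0]},{"gripper":0.6,"offset":[112,-10,0],"rotation":[0,0,0]},{"gripper":0.6,"offset":[170,-15,0],"rotation":[0,0,0]},{"gripper":0.6,"offset":[228,-30,0],"rotation":[0,0,0]},{"gripper":0.6,"offset":[285,-50,0],"rotation":[0,0,0]},{"gripper":0.6,"offset":[340,-68,0],"rotation":[0,0,0]},{"gripper":0.6,"offset":[390,-92,0],"rotation":[0,0,0]},{"gripper":0.6,"offset":[430,-125,0],"rotation":[0,0,0]}]' 50
python3 -m handwheel '[{"gripper":0.6,"offset":[30,-25,0],"rotation":[0,0,0]},{"gripper":0.6,"offset":[47,-43,10],"rotation":[0,0,0]},{"gripper":0.6,"offset":[47,-43,60],"rotation":[0,0,0]},{"gripper":0.6,"offset":[47,-43,110],"rotation":[0,0,0]},{"gripper":0.6,"offset":[47,-43,150],"rotation":[0,0,0]},{"gripper":0.6,"offset":[47,-43,180],"rotation":[0,0,0]},{"gripper":0.6,"offset":[47,-43,200],"rotation":[0,0,0]},{"gripper":0.6,"offset":[47,-43,200],"rotation":[0,0,0]}]' 50
python3 - <<'E'
from h import *
jf();o=ctrl.get_obs();p=o['tool_pos'];print(p,toolmove(np.array((.497,.1276,.088))-p,o).round(1))
E
```

```text
t: 77.35
tool_pos: [0.5125, 0.0683, 0.4218]
tool_rot: [-2.678, -1.642, -0.002]
contact_force: [0.7, 0.2, -1.2]
opening: 0.0312
grip_force: 50.2
t: 78.35
tool_pos: [0.4949, 0.1275, 0.2209]
tool_rot: [-2.677, -1.641, 0.004]
contact_force: [0.5, -0.2, -1.0]
opening: 0.0311
grip_force: 50.2
jig mm -193.3 433.5 220.9 tx 0.08 ty 0.02 fx 0.6 fy 0.0 fz -1.0 H 63.0 open 31.1 t 78.3
[0.49490948 0.12753505 0.22086236] [  1.2   2.1 132.9]
```

```bash
python3 -m handwheel '[{"gripper":0.6,"offset":[0,1.5,20],"rotation":[0,0,0]},{"gripper":0.6,"offset":[0,1.5,45],"rotation":[0,0,0]},{"gripper":0.6,"offset":[0,1.5,65],"rotation":[0,0,0]},{"gripper":0.6,"offset":[0,1.5,80],"rotation":[0,0,0]},{"gripper":0.6,"offset":[0,1.5,88],"rotation":[0,0,0]},{"gripper":0.6,"offset":[0,1.5,96],"rotation":[0,0,0]},{"gripper":0.6,"offset":[0,1.5,100],"rotation":[0,0,0]},{"gripper":0.6,"offset":[0,1.5,100],"rotation":[0,0,0]}]' 50
python3 -c "from h import *; jf()"
```

```text
t: 79.35
tool_pos: [0.4974, 0.1271, 0.1226]
tool_rot: [2.678, 1.642, 0.0]
contact_force: [-1.6, 0.5, -1.1]
opening: 0.0311
grip_force: 50.2
jig mm -190.9 434.2 122.6 tx -0.00 ty 0.02 fx -1.6 fy -0.3 fz -1.1 H 63.0 open 31.1 t 79.3
```

Nose is 8 mm into the cup without contact. Down to the floor, then release and rise.

```bash
python3 -m handwheel '[{"gripper":0.6,"offset":[0,-0.5,8],"rotation":[0,0,0]},{"gripper":0.6,"offset":[0,-0.5,16],"rotation":[0,0,0]},{"gripper":0.6,"offset":[0,-0.5,23],"rotation":[0,0,0]},{"gripper":0.6,"offset":[0,-0.5,28],"rotation":[0,0,0]},{"gripper":0.6,"offset":[0,-0.5,32],"rotation":[0,0,0]},{"gripper":0.6,"offset":[0,-0.5,34],"rotation":[0,0,0]},{"gripper":0.6,"offset":[0,-0.5,34.5],"rotation":[0,0,0]},{"gripper":0.6,"offset":[0,-0.5,34.5],"rotation":[0,0,0]}]' 50
python3 -c "from h import *; jf()"
```

```text
t: 80.35
tool_pos: [0.4971, 0.1273, 0.0883]
tool_rot: [2.678, 1.642, 0.001]
contact_force: [0.3, 0.1, -1.7]
opening: 0.0309
grip_force: 50.2
jig mm -191.3 434.3 88.3 tx 0.01 ty 0.06 fx 0.2 fy 0.3 fz -1.7 H 63.0 open 30.9 t 80.3
```

```bash
python3 -m handwheel '[{"gripper":-0.2,"offset":[0,0,0],"rotation":[0,0,0]},{"gripper":-0.3,"offset":[0,0,0],"rotation":[0,0,0]},{"gripper":-0.3,"offset":[0,0,0],"rotation":[0,0,0]},{"gripper":-0.3,"offset":[0,0,0],"rotation":[0,0,0]},{"gripper":-0.3,"offset":[0,0,-20],"rotation":[0,0,0]},{"gripper":-0.3,"offset":[0,0,-60],"rotation":[0,0,0]},{"gripper":-0.3,"offset":[0,0,-120],"rotation":[0,0,0]},{"gripper":-0.3,"offset":[0,0,-180],"rotation":[0,0,0]}]' 50
python3 -m handwheel '[{"gripper":-0.3,"offset":[0,0,-60],"rotation":[0,0,0]},{"gripper":-0.3,"offset":[0,0,-120],"rotation":[0,0,0]},{"gripper":-0.3,"offset":[-60,50,-130],"rotation":[0,0,0]},{"gripper":-0.3,"offset":[-80,70,-130],"rotation":[0,0,0]},{"gripper":-0.3,"offset":[-80,70,-130],"rotation":[0,0,0]},{"gripper":-0.3,"offset":[-80,70,-130],"rotation":[0,0,0]},{"gripper":-0.3,"offset":[-80,70,-130],"rotation":[0,0,0]},{"gripper":-0.3,"offset":[-80,70,-130],"rotation":[0,0,0]}]' 50
python3 - <<'E'
from h import *
jf()
d,m=avg("top",4);s,n=avg("scene",4);z=np.load("/tmp/rd.npz")
print("rear spot scene",n[206:215:2,272:290:2].astype(int).sum(2).tolist());print("before",z["n"][206:215:2,272:290:2].astype(int).sum(2).tolist())
O=np.array([.472,-.3466]);ex=np.array([.8926,-.4509]);ey=np.array([.4509,.8926])
f=lambda im,c,zz,L,W:rect(d,im,c,-26.8,zz,L,W,1).astype(int)
for nm,c,zz,L,W in(("jig",O,.03,200,150),("left bench",(.50,.25),.02,120,120),("block",O-.13*ex+.045*ey,.038,90,90)):
    D=abs(f(m,c,zz,L,W)-f(z["m"],c,zz,L,W)).sum(2);print(nm,"mean diff",D.mean().round(1),"frac>60",(D>60).mean().round(3))
g=rect(d,m,O-.06*ex-.030*ey,-26.8,.038,120,60,2).astype(int);print("butt",g[56,:,0][20:100:4].tolist())
E
```

```text
t: 81.35
tool_pos: [0.4964, 0.1272, 0.2695]
tool_rot: [-2.678, -1.642, 0.001]
contact_force: [1.4, -0.8, 0.5]
opening: 0.0552
grip_force: 0.0
t: 82.35
tool_pos: [0.5228, 0.0251, 0.3981]
tool_rot: [-2.677, -1.644, -0.0]
contact_force: [0.6, 0.6, -0.5]
opening: 0.0554
grip_force: 0.0
jig mm -122.3 354.7 398.1 tx -0.02 ty -0.02 fx 0.2 fy 0.8 fz -0.5 H 63.1 open 55.4 t 82.3
rear spot scene [[456, 507, 443, 278, 176, 185, 217, 208, 354], [507, 345, 181, 370, 419, 336, 185, 223, 387], [486, 187, 213, 453, 480, 425, 190, 220, 385], [438, 165, 160, 295, 339, 253, 161, 171, 324], [458, 164, 165, 167, 170, 163, 166, 142, 305]]
before [[454, 514, 454, 300, 162, 180, 207, 198, 349], [513, 405, 195, 301, 404, 307, 177, 239, 386], [484, 200, 212, 452, 478, 447, 192, 195, 374], [436, 162, 165, 320, 368, 273, 171, 169, 324], [451, 166, 163, 165, 166, 163, 171, 154, 308]]
jig mean diff 2.3 frac>60 0.0
left bench mean diff 9.6 frac>60 0.023
block mean diff 2.2 frac>60 0.0
butt [138, 139, 139, 139, 141, 141, 140, 139, 134, 117, 95, 77, 72, 78, 83, 85, 85, 85, 84, 84]
```

Reader stands as before; the jig, wedge and block are unchanged. Handing in.

```bash
python3 -c "
from station import ctrl
print(ctrl.finish_job())"
```

```text
the job is handed in; nothing more can be done
None
```

I handed the job in at about 82 s. Both stubs are clamped in nests 2 and 3, the wedge is driven home with the block, and the block is laid on the bench. I then held the reader to the tag for over 2 s, 79.5 mm off and 0.3° from square by the arm's readings, and stood it back in its cup. The hand-in gave no verdict, and I judged the clamp by the wedge stopping where predicted under a 41 N push, not by measuring the jaw. While lowering the block to tap, I briefly pressed it with about 37 N onto something about 20 mm high in front of the jig, probably a raised sheet, and backed off.

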